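Load the autosampler tray in sequence

ROBOT

A 6-joint arm with a two-finger parallel gripper is mounted at the origin on the work surface. World frame = base frame: x ahead of the robot, y to its left, z up, the work surface at z = 0. Lengths are in m, angles in rad, forces in N, time in s.
With the tool pointing down it reaches from about 0.275 to 0.85 m from the base axis. Payload 19 kg.
Tool frame: the origin (TCP) lies at the centre of the arm's flange, where the gripper is bolted on; the fingertips stand 173 mm ahead of it and the grasp point (between the pads) lies 155 mm ahead of it (manip.pinch_z is the distance from the TCP to the grasp point, in m); z points along the fingers, x is the direction in which the jaws open and shut, and the axes are right-handed (so a half turn about z gives the same grasp; the last joint's range is limited). The gripper opens to 85 mm and grips with 20 to 120 N. Pads are 22 mm wide; open, the fingers measure 114 mm over their backs; the gripper's body (76 mm by 85 mm) begins 54 mm behind the grasp point. The pads swing forward as they close: fully open they stand 13 mm farther back than shut.
Start: joints at [-0.134, 0.15, 1.437, -0, 1.554, -0.134], TCP at [0.575, -0, 0.405] pointing down, gripper open.
Joint ranges: [-2.8, 2.8], [-0.68, 2.1], [0.12, 2.68], [-1.39, 4.53], [0.16, 2.79], [-2.81, 2.81]. Speed limits (rad/s): [1.89, 1.89, 2.22, 3.01, 3.01, 3.01].

INTERFACE

Orientations are given as [roll, pitch, yaw] about the fixed x, y, z axes, in that order (R = Rz(yaw) Ry(pitch) Rx(roll)).
In Python, from bench import manip, vision, workorder gives the robot as it stands. The module is installed in compiled form; this text tells all that it offers.
- The arm moves only by the tool servo_tool, never from a script. Its argument "rows" is a list that holds one entry, the list of rows, each a list of 6 numbers: the shift along the tool's x, y, z in mm, then the turn, a rotation vector about the tool's x, y, z in units of 6 degrees (1.0 is 6 degrees). In form: [[[x, y, z, ax, ay, az], ...]]. A call has 1 to 5 rows; each row shifts and turns the commanded pose from where the row before left it, along the tool's axes as they then stand; what a row does not reach is not made up. A row lasts 1/12 s, in which the tool goes at most 41.7 mm and 7.16 degrees, less where a joint would pass 70% of its speed; a pose out of reach is approached as far as the arm can. A call is refused whole if a number of a shift passes 41.7 or a number of a turn 1, either way. A call with a gripper value outside its range is refused whole. "grip" is the opening, from -1 (shut) to 1 (fully open), so that 0 is half open, set as the call begins (left out, the last holds). The fingers move at their own pace and stop on an object; "newtons" is the grip in N (left out, the last holds). Time passes only in rows, so rows that do not move let the fingers close. It gives the time, the measured TCP pose, the force and the opening at its end, in the units of the state.
- manip.observe(): the state, without advancing time (a new reading comes with each control period).
- vision.snapshot(name): name is "scene" or "side" or "wrist"; returns the picture (400x640x3 uint8, blue, green, red); there is no depth.
- vision.get_calibration(name): a dict with "fx", "fy", "cx", "cy" (pixels), "xyz" and "rotation" of the camera in the world. Camera axes: x right, y up, looking along -z (the intrinsics and any distortion apply to the point x, -y, -z); pixel columns grow to the right and rows downward; lengths in m; the calibration is good to about 2 mm. A picture is of the moment at which its call begins: read the wrist's pose just before it. get_calibration takes no time and is no camera call; for the wrist camera it gives the pose at the moment of the call.
- workorder.hand_in(): hands the job in, once; it reports no verdict.
The state is a dict: "time": time; "q": joint angles; "joint_vel": joint speeds; "effort": joint torques, N m; "position": TCP position; "tcp_rot": TCP orientation; "ft_force": force on the tool from outside, world axes, zero at the start; "wrist_torque": the same for the moment, N m; "opening": finger opening in m.
Only numpy, scipy, OpenCV 4.12 (cv2) and the standard library are available. Lean on these libraries where they do the work, as an engineer would, in place of code of your own. Each camera call takes 0.05 s, during which the arm holds its last target.

TASK

Move the four sample bottles from the preparation rack into the empty autosampler tray, keeping their sequence: the bottle nearest the preparation rack's round post goes into the compartment nearest the tray's round post, the next bottle into the next compartment, and so on to the last. Leave each bottle standing upright on the floor of its compartment, and never tip a bottle over on the way.

Things in the scene. Friction and masses are not known exactly. Their poses are not given: they have to be found in the camera images.
- bottle_A_center (a point): Bottle A: white plastic, black top, 60 to 130 g, round body 28 mm in diameter, flat foot, 88 mm tall, topped by an overhanging flat disc cap 34 mm wide, 10 mm thick (straight side to 78 mm). Point: on its axis, half-way up; z up. Starts mid-cup on the preparation rack, foot 10 mm above the table. Grip across the row, at or up to 15 mm above its middle.
- bottle_B_center (a point): Bottle B: white plastic, black top, 60 to 130 g, round body 28 mm in diameter, flat foot, 100 mm tall, with sloping shoulders, thin neck and small 17 mm cap (straight side to 72 mm). Point: on its axis, half-way up; z up. Starts mid-cup on the preparation rack, foot 10 mm above the table. Grip across the row, at or up to 15 mm above its middle.
- bottle_C_center (a point): Bottle C: white plastic, black top, 60 to 130 g, round body 28 mm in diameter, flat foot, 92 mm tall, with a dome cap as wide as the body (straight side to 76 mm). Point: on its axis, half-way up; z up. Starts mid-cup on the preparation rack, foot 10 mm above the table. Grip across the row, at or up to 15 mm above its middle.
- bottle_D_center (a point): Bottle D: white plastic, black top, 60 to 130 g, round body 28 mm in diameter, flat foot, 96 mm tall, with a flat cap bearing an upright wing 26 x 7 x 14 mm (straight side to 82 mm). Point: on its axis, half-way up; z up. Starts mid-cup on the preparation rack, foot 10 mm above the table. Grip across the row, at or up to 15 mm above its middle.
- cup_A: Square open grey cup of the preparation rack where bottle A starts; four alike, fixed in a row 58 mm apart on a 300 x 64 mm plate. 50 mm wide outside, 44 inside; rim 28 mm, inner floor 10 mm above the table. Origin: centre of its underside; x along the row (either end may be the post end).
- cup_B: Square open grey cup of the preparation rack where bottle B starts; four alike, fixed in a row 58 mm apart on a 300 x 64 mm plate. 50 mm wide outside, 44 inside; rim 28 mm, inner floor 10 mm above the table. Origin: centre of its underside; x along the row (either end may be the post end).
- cup_C: Square open grey cup of the preparation rack where bottle C starts; four alike, fixed in a row 58 mm apart on a 300 x 64 mm plate. 50 mm wide outside, 44 inside; rim 28 mm, inner floor 10 mm above the table. Origin: centre of its underside; x along the row (either end may be the post end).
- cup_D: Square open grey cup of the preparation rack where bottle D starts; four alike, fixed in a row 58 mm apart on a 300 x 64 mm plate. 50 mm wide outside, 44 inside; rim 28 mm, inner floor 10 mm above the table. Origin: centre of its underside; x along the row (either end may be the post end).
- prep_post: Round upright white post, 20 mm in diameter, 40 mm high (top 46 mm above the table), at one end of the preparation rack in line with the row, 46 mm from the nearest cup's centre; marks the first place. The other end has only a low bar 8 mm high. Origin: centre of its underside.
- tray: Autosampler tray, grey, fixed, 300 x 64 mm: a row of four square compartments, 44 mm inside, floor 10 mm and rim 28 mm above the table. Origin: centre of underside; x along the row to the end with the round white post, 20 mm thick (at x=+133 mm, top 50 mm up; low bar at the other end). Compartment centres x=+87, +29, -29, -87 mm, y=0. Loose oddments up to 55 mm high stand between the racks, 130 mm beyond.
Mind the look-alikes: they are no part of the job. What is shaped like the part that bears bottle_A_center but turquoise is not meant. What is shaped like the part that bears bottle_B_center but yellow is not meant.

How it is judged:
At the end, for the whole second after the job is handed in: Each bottle stands upright (0.12 rad) on the floor (5 mm) of the compartment at the same place from the tray's post as its starting cup from the rack's post, within 13 mm of the compartment's centre along and across the row, released and at rest (((horizontal distance between cup_A and prep_post between 0.017 and 0.075 m and x of bottle_A_center in the frame of tray between 0.074 and 0.1 m) or (horizontal distance between cup_A and prep_post between 0.075 and 0.133 m and x of bottle_A_center in the frame of tray between 0.016 and 0.042 m) or (horizontal distance between cup_A and prep_post between 0.133 and 0.191 m and x of bottle_A_center in the frame of tray between -0.042 and -0.016 m) or (horizontal distance between cup_A and prep_post between 0.191 and 0.249 m and x of bottle_A_center in the frame of tray between -0.1 and -0.074 m)) and y of bottle_A_center in the frame of tray between -0.013 and 0.013 m and z of bottle_A_center in the frame of tray between 0.049 and 0.059 m and angle between each of bottle_A_center, bottle_B_center, bottle_C_center, bottle_D_center's own z axis and vertical below 0.12 rad and linear speed of each of bottle_A, bottle_B, bottle_C, bottle_D below 0.02 m/s and contact force between each of bottle_A, bottle_B, bottle_C, bottle_D and the fingers below 0.1 N and ((horizontal distance between cup_B and prep_post between 0.017 and 0.075 m and x of bottle_B_center in the frame of tray between 0.074 and 0.1 m) or (horizontal distance between cup_B and prep_post between 0.075 and 0.133 m and x of bottle_B_center in the frame of tray between 0.016 and 0.042 m) or (horizontal distance between cup_B and prep_post between 0.133 and 0.191 m and x of bottle_B_center in the frame of tray between -0.042 and -0.016 m) or (horizontal distance between cup_B and prep_post between 0.191 and 0.249 m and x of bottle_B_center in the frame of tray between -0.1 and -0.074 m)) and y of bottle_B_center in the frame of tray between -0.013 and 0.013 m and z of bottle_B_center in the frame of tray between 0.055 and 0.065 m and ((horizontal distance between cup_C and prep_post between 0.017 and 0.075 m and x of bottle_C_center in the frame of tray between 0.074 and 0.1 m) or (horizontal distance between cup_C and prep_post between 0.075 and 0.133 m and x of bottle_C_center in the frame of tray between 0.016 and 0.042 m) or (horizontal distance between cup_C and prep_post between 0.133 and 0.191 m and x of bottle_C_center in the frame of tray between -0.042 and -0.016 m) or (horizontal distance between cup_C and prep_post between 0.191 and 0.249 m and x of bottle_C_center in the frame of tray between -0.1 and -0.074 m)) and y of bottle_C_center in the frame of tray between -0.013 and 0.013 m and z of bottle_C_center in the frame of tray between 0.051 and 0.061 m and ((horizontal distance between cup_D and prep_post between 0.017 and 0.075 m and x of bottle_D_center in the frame of tray between 0.074 and 0.1 m) or (horizontal distance between cup_D and prep_post between 0.075 and 0.133 m and x of bottle_D_center in the frame of tray between 0.016 and 0.042 m) or (horizontal distance between cup_D and prep_post between 0.133 and 0.191 m and x of bottle_D_center in the frame of tray between -0.042 and -0.016 m) or (horizontal distance between cup_D and prep_post between 0.191 and 0.249 m and x of bottle_D_center in the frame of tray between -0.1 and -0.074 m)) and y of bottle_D_center in the frame of tray between -0.013 and 0.013 m and z of bottle_D_center in the frame of tray between 0.053 and 0.063 m); the robot touches nothing.
It fails at once if a bottle is tipped over (more than 1 rad from upright) (angle between any of bottle_A_center, bottle_B_center, bottle_C_center, bottle_D_center's own z axis and vertical above 1 rad).
It also fails if it takes over 93 s, if anything falls off the work surface, if the arm or the gripper's body presses on something with over 40 N, if the wrist force passes 120 N, or if a joint passes its speed limit or range.

## Working session

There is one attempt and no reset: what is moved stays moved. The work goes in short steps, Python scripts to look and compute and a tool call to move; the robot and the scene stay as the last step left them, time stands still between calls to the robot, and variables do not carry over. Pictures are saved under pics/ and viewed, and the job is handed in when it is done.

Besides the shell and the picture viewer there is one more tool, called after "Call:" as name(argument=value, ...), one argument or row to a line, values as JSON. servo_tool: Moves the arm, as the interface text tells. Its arguments: {"type":"object","properties":{"rows":{"type":"array"},"grip":{"type":"number"},"newtons":{"type":"number"}},"required":["rows"]}

```bash
mkdir -p pics; python3 - <<'E'
from bench import manip, vision, workorder
import cv2
s=manip.observe(); print(s)
for n in ("scene","side","wrist"):
    c=vision.get_calibration(n); print(n,c)
    cv2.imwrite(f"pics/{n}0.png",vision.snapshot(n))
E
```

```text
{'time': 0.0, 'q': array([-1.33975788e-01,  1.50995945e-01,  1.43801098e+00, -1.77899581e-05,
        1.55378141e+00, -1.34007675e-01]), 'joint_vel': array([ 5.01858915e-04,  6.80993053e-04, -8.87709264e-04,  6.60549308e-04,
       -1.15908355e-04,  7.11868687e-05]), 'effort': array([ 9.08163997e-05, -7.13061190e+01, -5.70858908e+01, -1.86872212e-04,
        9.14935896e-03,  2.21375326e-04]), 'position': array([ 5.74971750e-01, -4.74603723e-06,  4.04079647e-01]), 'tcp_rot': array([-3.14145053e+00,  1.18733377e-03,  3.22842581e-05]), 'ft_force': array([-0.57328477,  1.17899137, -0.12579226]), 'wrist_torque': array([0.00607743, 0.00112021, 0.05807085]), 'opening': 0.08556379980128971}
scene {'fx': 504.6387079121763, 'fy': 504.6387079121763, 'cx': 316.62179794738256, 'cy': 198.72272171417077, 'xyz': array([ 1.11485772, -0.44632803,  1.11525666]), 'rotation': array([ 0.60851253, -0.01706267,  0.91077422])}
side {'fx': 469.02635652333635, 'fy': 469.02635652333635, 'cx': 316.19798764219314, 'cy': 192.2773218377383, 'xyz': array([0.41279174, 0.75561321, 0.66388055]), 'rotation': array([ 0.92236186, -0.0062747 , -2.93300824])}
wrist {'fx': 290.184348691214, 'fy': 290.184348691214, 'cx': 319.7796630075224, 'cy': 195.41318229782632, 'xyz': array([0.57431432, 0.07888835, 0.37295239]), 'rotation': array([-3.13765905e-01, -1.64554301e-04,  5.69569109e-04])}
```

View pics/scene0.png

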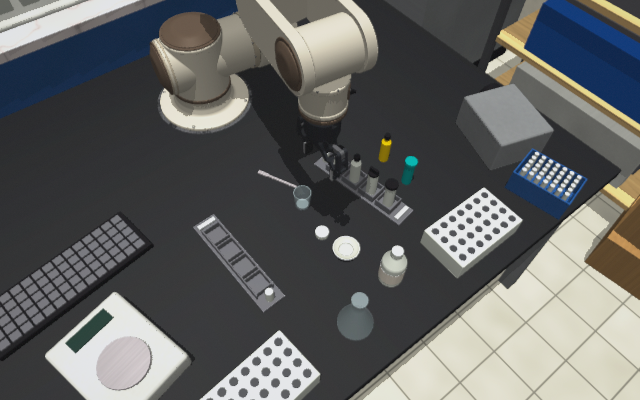

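View pics/side0.png

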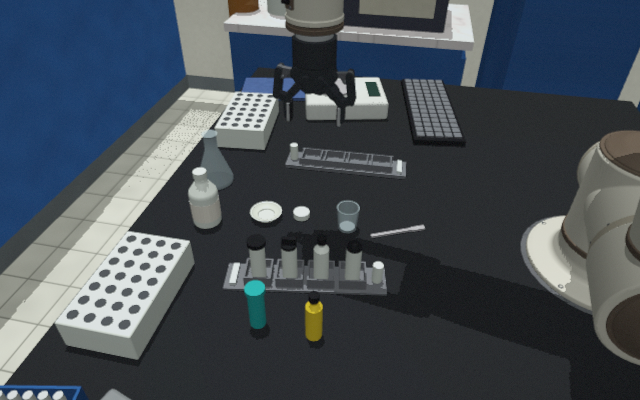

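View pics/wrist0.png

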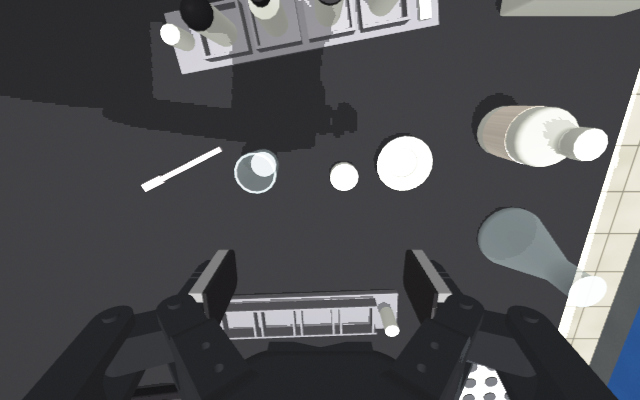

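```bash
cat > h.py <<'E'
import numpy as np, cv2
from scipy.spatial.transform import Rotation as R
def cal(n):
    from bench import vision
    return vision.get_calibration(n)
def proj(c,P):
    P=np.atleast_2d(P); Rm=R.from_euler('xyz',c['rotation']).as_matrix()
    p=(P-c['xyz'])@Rm
    return np.c_[c['cx']+c['fx']*p[:,0]/-p[:,2], c['cy']-c['fy']*p[:,1]/-p[:,2]]
def back(c,uv,z):
    uv=np.atleast_2d(np.array(uv,float)); Rm=R.from_euler('xyz',c['rotation']).as_matrix()
    d=np.c_[(uv[:,0]-c['cx'])/c['fx'],-(uv[:,1]-c['cy'])/c['fy'],-np.ones(len(uv))]@Rm.T
    t=(z-c['xyz'][2])/d[:,2]
    return c['xyz']+d*t[:,None]
def crop(src,dst,x0,y0,x1,y1,k):
    im=cv2.imread(src)[y0:y1,x0:x1]
    im=cv2.resize(im,None,fx=k,fy=k,interpolation=cv2.INTER_CUBIC)
    for i in range(0,x1-x0,20): cv2.putText(im,str(x0+i),(i*k,10),0,.35,(0,255,255)); cv2.line(im,(i*k,12),(i*k,18),(0,255,255))
    for i in range(0,y1-y0,20): cv2.putText(im,str(y0+i),(0,i*k+4),0,.35,(0,255,255)); cv2.line(im,(24,i*k),(30,i*k),(0,255,255))
    cv2.imwrite(dst,im)
E
python3 - <<'E'
from h import *
crop('pics/side0.png','pics/side0_prep.png',215,230,400,345,4)
crop('pics/side0.png','pics/side0_tray.png',275,130,420,185,5)
crop('pics/scene0.png','pics/scene0_prep.png',290,120,430,225,5)
crop('pics/scene0.png','pics/scene0_tray.png',185,205,295,315,5)
E
```

```text
(no output)
```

View pics/side0_prep.png

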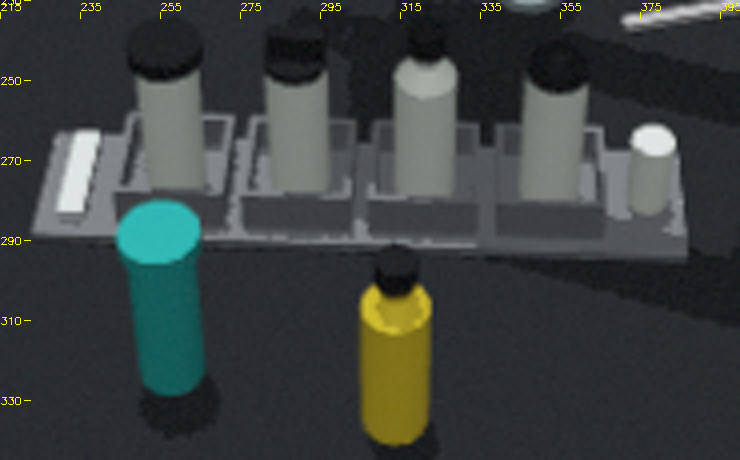

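View pics/side0_tray.png

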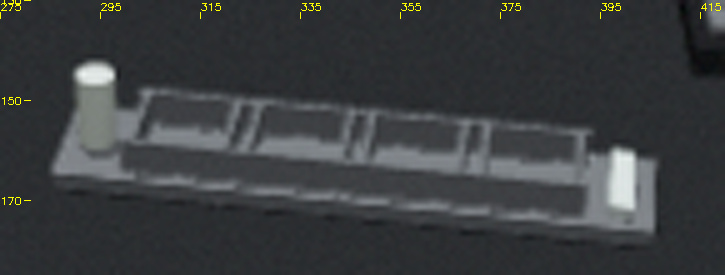

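View pics/scene0_prep.png

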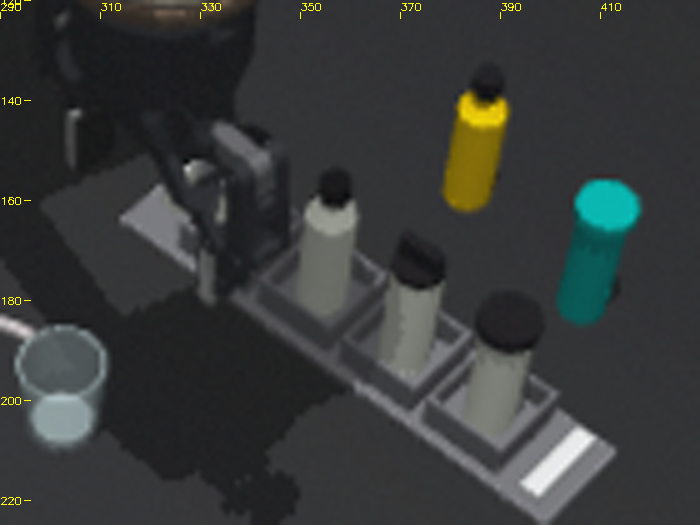

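View pics/scene0_tray.png

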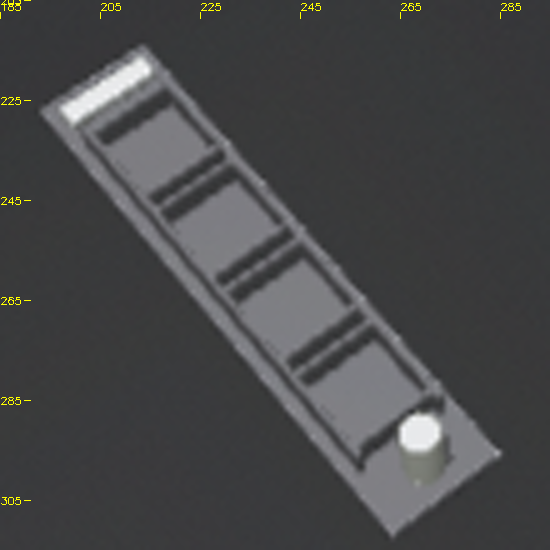

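```bash
python3 - <<'E'
from h import *
from scipy.optimize import least_squares
S=cal('scene');D=cal('side');W=cal('wrist')
def fit(obs,x0):
    def res(p):
        c,s=np.cos(p[2]),np.sin(p[2]);r=[]
        for cam,uv,loc in obs:
            P=[p[0]+c*loc[0]-s*loc[1],p[1]+s*loc[0]+c*loc[1],loc[2]]
            r+=list(proj(cam,P)[0]-uv)
        return np.array(r)
    o=least_squares(res,x0,loss='soft_l1'); print(o.x); print(res(o.x).reshape(-1,2).round(1).tolist()); return o.x
print("prep corners side",back(D,[(223.3,288.8),(386.5,294)],.006).round(3).tolist(),"post",back(D,(378.3,265),.046).round(3))
print("prep scene",back(S,[(314,164),(413,210.4),(399.6,224)],.006).round(3).tolist())
print("tray scene",back(S,[(193.4,227),(213.4,214),(285,295.6),(263.4,312.2)],.006).round(3).tolist(),back(S,(269,291.4),.05).round(3))
print("tray side",back(D,[(285.4,166),(406,177),(406.2,161.6)],.006).round(3).tolist(),back(D,(294,144.6),.05).round(3))
E
```

```text
prep corners side [[0.694, 0.227, 0.006], [0.401, 0.176, 0.006]] post [[0.423 0.146 0.046]]
prep scene [[0.417, 0.11, 0.006], [0.7, 0.223, 0.006], [0.709, 0.165, 0.006]]
tray scene [[0.395, -0.264, 0.006], [0.391, -0.202, 0.006], [0.691, -0.188, 0.006], [0.694, -0.252, 0.006]] [[ 0.677 -0.221  0.05 ]]
tray side [[0.687, -0.185, 0.006], [0.388, -0.202, 0.006], [0.391, -0.271, 0.006]] [[ 0.672 -0.219  0.05 ]]
```

```bash
python3 - <<'E'
from h import *
crop('pics/wrist0.png','pics/wrist0_tray.png',200,270,420,350,3)
crop('pics/wrist0.png','pics/wrist0_prep.png',140,0,450,90,2)
E
```

```text
(no output)
```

View pics/wrist0_tray.png

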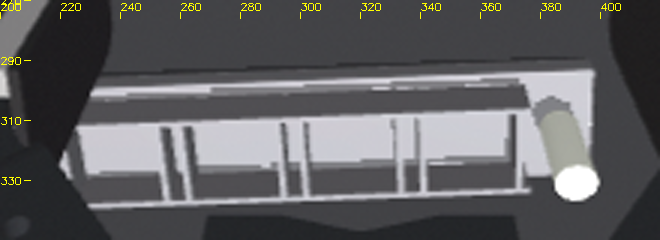

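View pics/wrist0_prep.png

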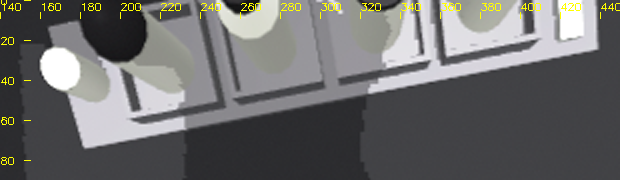

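```bash
cat >> h.py <<'E'
from scipy.optimize import least_squares
def fit(obs,x0):
    def res(p):
        c,s=np.cos(p[2]),np.sin(p[2]);r=[]
        for cam,uv,loc in obs:
            P=[p[0]+c*loc[0]-s*loc[1],p[1]+s*loc[0]+c*loc[1],loc[2]]
            r+=list(proj(cam,P)[0]-uv)
        return np.array(r)
    o=least_squares(res,x0,loss='soft_l1'); print(o.x.round(4)); print(res(o.x).reshape(-1,2).round(1).tolist()); return o.x
def at(p,l):
    c,s=np.cos(p[2]),np.sin(p[2]); return np.array([p[0]+c*l[0]-s*l[1],p[1]+s*l[0]+c*l[1]])
E
python3 - <<'E'
from h import *
import json
S=cal('scene');D=cal('side');W=cal('wrist')
z=.006
prep=[(D,(223.3,288.8),(-.15,-.032,z)),(D,(386.5,294),(.15,-.032,z)),(D,(378.3,265),(.133,0,.046)),
(S,(314,164),(.15,.032,z)),(S,(413,210.4),(-.15,-.032,z)),(S,(399.6,224),(-.15,.032,z)),
(W,(183,73.5),(.15,.032,z)),(W,(439,24),(-.15,.032,z)),(W,(170,34.5),(.133,0,.046))]
p=fit(prep,[.55,.17,3.3])
tray=[(S,(193.4,227),(-.15,-.032,z)),(S,(213.4,214),(-.15,.032,z)),(S,(285,295.6),(.15,.032,z)),(S,(263.4,312.2),(.15,-.032,z)),(S,(269,291.4),(.133,0,.05)),
(D,(285.4,166),(.15,.032,z)),(D,(406,177),(-.15,.032,z)),(D,(406.2,161.6),(-.15,-.032,z)),(D,(294,144.6),(.133,0,.05)),
(W,(397.7,293.3),(.15,.032,z)),(W,(392,331),(.133,0,.05))]
t=fit(tray,[.54,-.22,.05])
for i,x in enumerate([.087,.029,-.029,-.087]): print(i,'CBDA'[i],at(p,(x,0)).round(4),at(t,(x,0)).round(4))
print('post',at(p,(.133,0)))
json.dump([list(p),list(t)],open('poses.json','w'))
# overlay cups rim
for n,f in (('scene',S),('side',D),('wrist',W)):
    im=cv2.imread(f'pics/{n}0.png')
    for q in (p,t):
        for x in [.087,.029,-.029,-.087]:
            P=[list(at(q,(x+a*.022,b*.022)))+[.028] for a,b in((1,1),(1,-1),(-1,-1),(-1,1))]
            cv2.polylines(im,[proj(f,P).round().astype(int)],True,(0,0,255),1)
            P=[list(at(q,(x,0)))+[h] for h in (.01,.09)]
            if q is p: cv2.polylines(im,[proj(f,P).round().astype(int)],True,(0,255,0),1)
    cv2.imwrite(f'pics/{n}0_ov.png',im)
crop('pics/side0_ov.png','pics/a.png',215,130,415,300,4)
crop('pics/scene0_ov.png','pics/b.png',185,120,425,315,3)
E
```

```text
[0.555  0.1668 3.3172]
[[-1.3, -1.3], [0.0, -1.6], [-0.6, -1.2], [-1.1, -0.9], [-0.2, -1.0], [-1.3, 0.5], [-1.2, 0.5], [0.8, -0.6], [-0.2, -1.2]]
[ 0.5415 -0.2275  0.042 ]
[[-1.0, -0.1], [-0.0, -0.4], [-0.7, 0.0], [-0.9, -0.1], [-1.1, -0.7], [-0.9, -1.2], [-1.0, -0.1], [-0.7, 0.9], [-0.7, -0.7], [-0.3, -2.6], [0.2, -0.4]]
0 C [0.4693 0.1516] [ 0.6285 -0.2239]
1 B [0.5264 0.1618] [ 0.5705 -0.2263]
2 D [0.5835 0.1719] [ 0.5126 -0.2287]
3 A [0.6406 0.182 ] [ 0.4546 -0.2312]
post [0.42402181 0.14358965]
```

View pics/a.png

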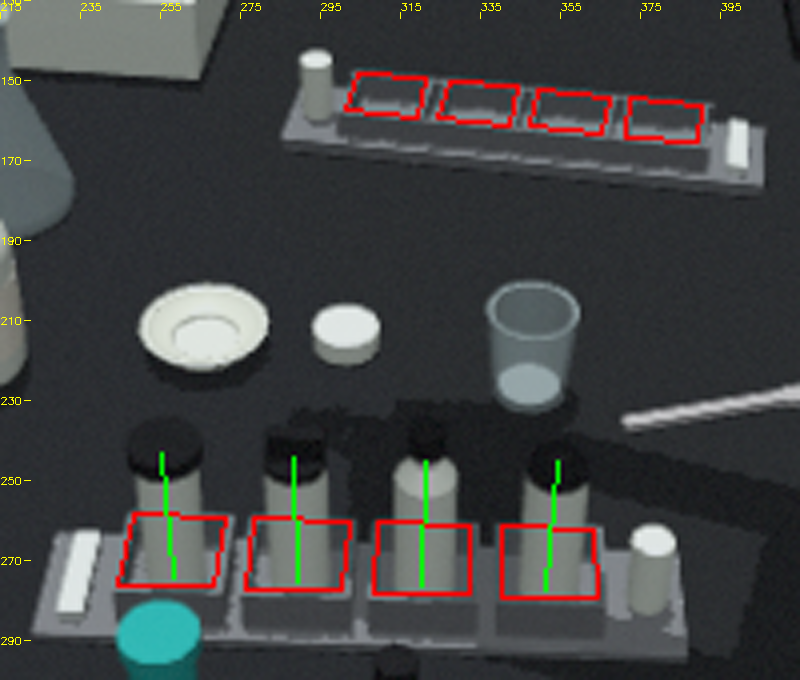

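View pics/b.png

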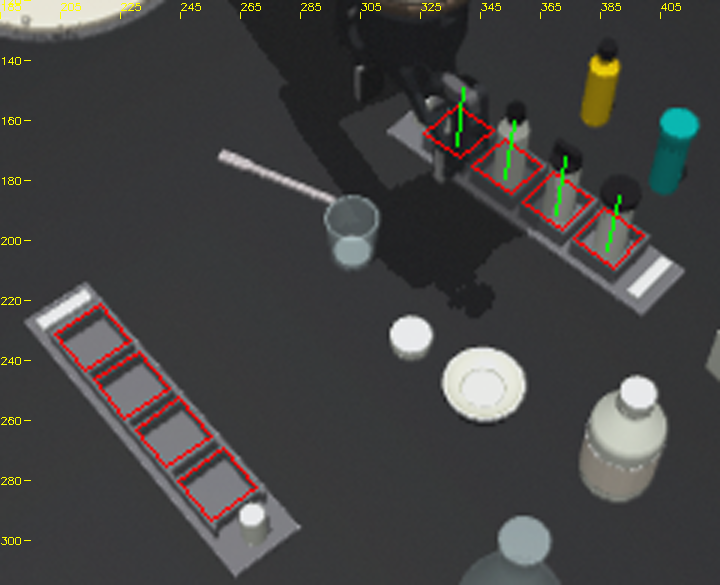

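View pics/wrist0_ov.png

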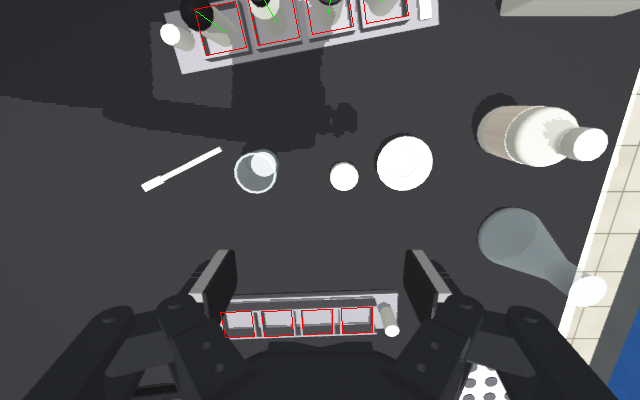

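```bash
python3 - <<'E'
from h import *
S=cal('scene');D=cal('side')
for n,uv in dict(turq_base=(258,322),yel_base=(314,335),wbottle_base=(206,220),flask_base=(215,183),beaker_base=(347,228),lid=(301,218)).items(): print(n,back(D,uv,0).round(3))
for n,uv in dict(turq=(403,183),yel=(383,160),wbottle=(390,282),flask=(355,335),box=(250,370)).items(): print(n,back(S,uv,0).round(3))
E
```

```text
turq_base [[0.611 0.28  0.   ]]
yel_base [[0.512 0.285 0.   ]]
wbottle_base [[0.803 0.046 0.   ]]
flask_base [[ 0.835 -0.086  0.   ]]
beaker_base [[0.5   0.007 0.   ]]
lid [[ 0.603 -0.004  0.   ]]
turq [[0.615 0.268 0.   ]]
yel [[0.521 0.279 0.   ]]
wbottle [[0.814 0.036 0.   ]]
flask [[ 0.863 -0.117  0.   ]]
box [[ 0.784 -0.349  0.   ]]
```

Call:
servo_tool(
  rows=[
    [[-21, -30.4, 0, 0, 0, 0], [-21, -30.4, 0, 0, 0, 0], [-21, -30.4, 0, 0, 0, 0], [-21, -30.4, 0, 0, 0, 0], [-21.6, -30, 0, 0, 0, 0]],
  ],
)

```text
time: 0.57
position: [0.4682, 0.1527, 0.4045]
tcp_rot: [-3.142, 0.0, -0.0]
ft_force: [0.5, 0.8, -0.0]
opening: 0.085
```

Call:
servo_tool(
  rows=[
    [[0, 0, 15, 0, 0, 1], [0, 0, 15, 0, 0, 1], [0, 0, 15, 0, 0, 1], [0, 0, 15, 0, 0, 1], [0, 0, 15, 0, 0, 1]],
  ],
)

```text
time: 0.98
position: [0.4692, 0.1517, 0.3289]
tcp_rot: [3.141, 0.0, -0.529]
ft_force: [-0.3, -0.9, -0.9]
opening: 0.0855
```

Call:
servo_tool(
  rows=[
    [[0, 0, 0, 0, 0, 1], [0, 0, 0, 0, 0, 1], [0, 0, 0, 0, 0, 1], [0, 0, 0, 0, 0, 1], [0, 0, 0, 0, 0, 1]],
  ],
)

```text
time: 1.4
position: [0.4693, 0.1516, 0.3295]
tcp_rot: [3.141, 0.0, -1.052]
ft_force: [0.0, -0.4, -0.6]
opening: 0.0852
```

Call:
servo_tool(
  rows=[
    [[0, 0, 0, 0, 0, 1], [0, 0, 0, 0, 0, 1], [0, 0, 0, 0, 0, 1], [0, 0, 0, 0, 0, 0.32], [0, 0, 0, 0, 0, 0]],
  ],
)

```text
time: 1.82
position: [0.4693, 0.1516, 0.3295]
tcp_rot: [3.141, 0.0, -1.397]
ft_force: [-0.0, 0.0, -1.1]
opening: 0.0852
```

```bash
python3 - <<'E'
from bench import manip, vision
from h import *
s=manip.observe(); print(s['time'],s['position'],s['tcp_rot'],s['q'].round(2))
W=cal('wrist'); print(W)
cv2.imwrite('pics/w1.png',vision.snapshot('wrist')); cv2.imwrite('pics/s1.png',vision.snapshot('side'))
E
```

```text
1.8167 [0.46932569 0.15157806 0.32951875] [ 3.14110466e+00  5.07219526e-05 -1.39676369e+00] [0.16 0.02 1.73 0.   1.39 1.55]
{'fx': 290.184348691214, 'fy': 290.184348691214, 'cx': 319.7796630075224, 'cy': 195.41318229782632, 'xyz': array([0.54667416, 0.16500479, 0.29826866]), 'rotation': array([-3.13137207e-01, -1.75379868e-04, -1.39618351e+00])}
```

View pics/w1.png

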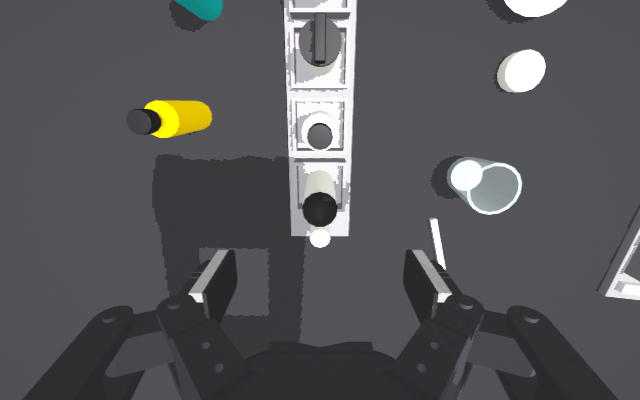

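View pics/s1.png

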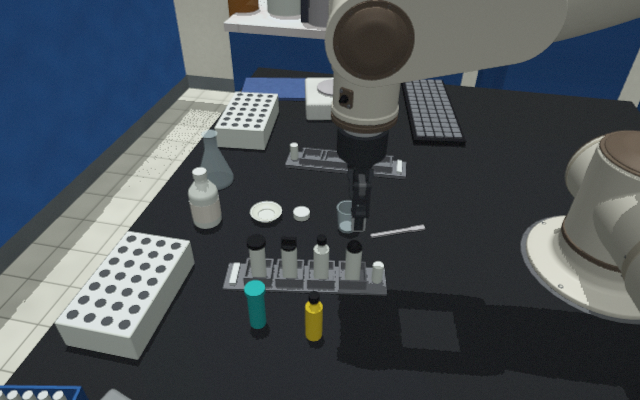

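The wrist picture shows the row from the post outwards: post (320,238), C dome (320,209), B small cap (320,136), D wing (320,40), with A out of view beyond. The possible mix-ups are the yellow bottle (165,120) and the turquoise one (200,5); both stand clear on the table. Next I'll check the positions.

```bash
python3 - <<'E'
from h import *
import json
p,t=json.load(open('poses.json'))
crop('pics/w1.png','pics/w1c.png',260,0,380,250,3)
W=cal('wrist')
print('C',back(W,(320,209),.097),'B',back(W,(319.5,136.5),.110),'D',back(W,(320,38),.106), 'post',back(W,(319.5,238),.046))
for x in [.087,.029,-.029]: print(at(p,(x,0)))
D=cal('side');
E
```

```text
C [[0.47214091 0.15166657 0.097     ]] B [[0.52563425 0.16165664 0.11      ]] D [[0.58189866 0.17148073 0.106     ]] post [[0.42395697 0.14341241 0.046     ]]
[0.46931408 0.15162772]
[0.52642172 0.16176268]
[0.58352936 0.17189763]
```

View pics/w1c.png

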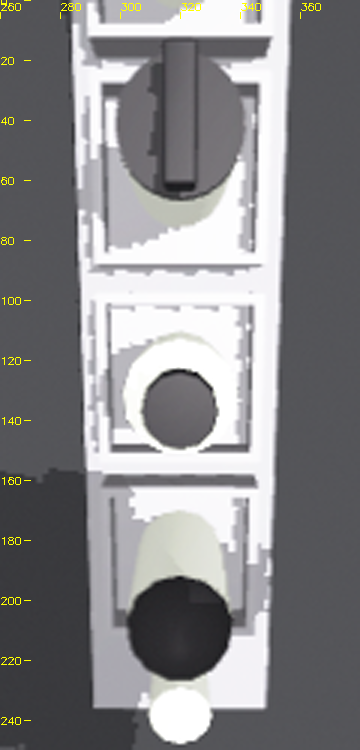

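Call:
servo_tool(
  rows=[
    [[0, 0, 25, 0, 0, 0], [0, 0, 25, 0, 0, 0], [0, 0, 25, 0, 0, 0], [0, 0, 20, 0, 0, 0], [0, 0, 14, 0, 0, 0]],
  ],
  newtons=40,
)

```text
time: 2.33
position: [0.4689, 0.1515, 0.2187]
tcp_rot: [3.14, 0.0, -1.393]
ft_force: [0.2, 0.2, 0.1]
opening: 0.0852
```

Call:
servo_tool(
  rows=[
    [[0, 0, 0, 0, 0, 0], [0, 0, 0, 0, 0, 0], [0, 0, 0, 0, 0, 0], [0, 0, 0, 0, 0, 0], [0, 0, 0, 0, 0, 0]],
  ],
  grip=-1,
  newtons=40,
)

```text
time: 2.75
position: [0.4696, 0.1517, 0.2217]
tcp_rot: [-3.14, 0.0, -1.395]
ft_force: [-2.5, 3.6, 19.1]
opening: 0.0262
```

Call:
servo_tool(
  rows=[
    [[0, 0, 0, 0, 0, 0], [0, 0, 0, 0, 0, 0], [0, 0, 0, 0, 0, 0]],
  ],
)

```text
time: 3.0
position: [0.4696, 0.1517, 0.2218]
tcp_rot: [-3.14, 0.0, -1.395]
ft_force: [-0.4, 0.8, 6.8]
opening: 0.0262
```

Call:
servo_tool(
  rows=[
    [[0, 0, -10, 0, 0, 0], [0, 0, -25, 0, 0, 0], [0, 0, -30, 0, 0, 0], [0, 0, -30, 0, 0, 0], [0, 0, -25, 0, 0, 0]],
  ],
)

```text
time: 3.42
position: [0.4691, 0.1516, 0.3439]
tcp_rot: [-3.14, -0.0, -1.395]
ft_force: [0.4, 0.7, -0.7]
opening: 0.0261
```

```bash
python3 - <<'E'
from bench import manip, vision
from h import *
import json
p,t=json.load(open('poses.json'))
s=manip.observe(); print(s['time'],s['position'],s['tcp_rot'],s['opening'],s['ft_force'])
cv2.imwrite('pics/s2.png',vision.snapshot('side'))
crop('pics/s2.png','pics/s2c.png',220,130,400,300,4)
for i,x in enumerate([.087,.029,-.029,-.087]):
    yaw=p[2]-np.pi-np.pi/2; d=at(t,(x,0))-at(p,(x,0)); ty=t[2]-np.pi/2
    print(i,d.round(4),'turn units',-(ty-yaw)/np.radians(6))
    # after turn to tray yaw, tool axes: x=(cos ty,sin ty), y=(sin ty,-cos ty)
    print('  in prep-yaw tool mm', (np.array([np.cos(yaw),np.sin(yaw)])@d*1e3).round(1),(np.array([np.sin(yaw),-np.cos(yaw)])@d*1e3).round(1))
E
```

```text
3.4167 [0.46909587 0.15155836 0.34385587] [-3.13987274e+00 -3.53602502e-05 -1.39467280e+00] 0.026100712704064288 [ 0.43040843  0.70410141 -0.66767731]
0 [ 0.1591 -0.3755] turn units 1.276162172702939
  in prep-yaw tool mm 397.5 -91.1
1 [ 0.0441 -0.3881] turn units 1.276162172702939
  in prep-yaw tool mm 389.8 24.4
2 [-0.071  -0.4006] turn units 1.276162172702939
  in prep-yaw tool mm 382.1 139.9
3 [-0.186  -0.4132] turn units 1.276162172702939
  in prep-yaw tool mm 374.3 255.4
```

View pics/s2c.png

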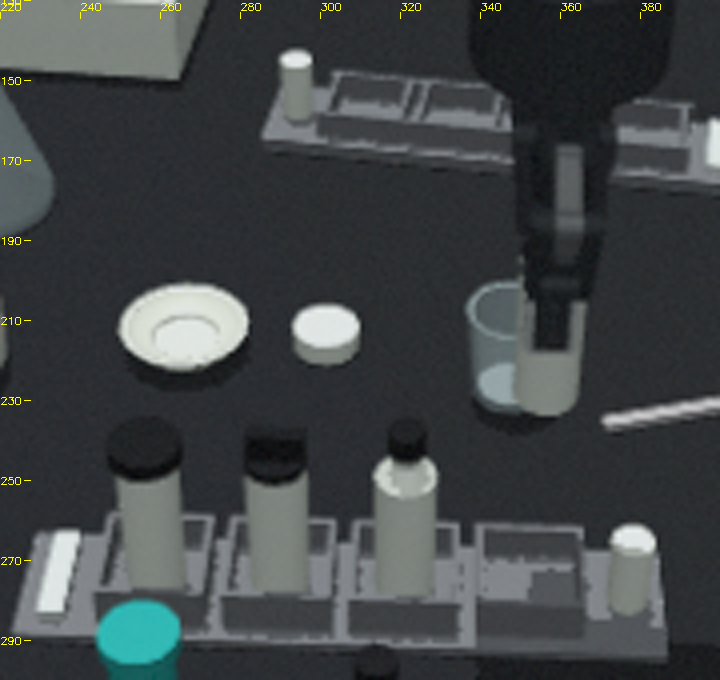

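Call:
servo_tool(
  rows=[
    [[12, -3, 0, 0, 0, 0], [24, -6, 0, 0, 0, 0], [30, -7, 0, 0, 0, 0], [32, -7, 0, 0, 0, 0], [32, -7, 0, 0, 0, 0]],
  ],
)

```text
time: 3.88
position: [0.5218, 0.0271, 0.3406]
tcp_rot: [3.141, -0.0, -1.394]
ft_force: [0.9, -0.2, -0.3]
opening: 0.0258
```

Call:
servo_tool(
  rows=[
    [[32, -7, 0, 0, 0, 0], [32, -7, 0, 0, 0, 0], [32, -7, 0, 0, 0, 0], [32, -7, 0, 0, 0, 0], [32, -7, 0, 0, 0, 0]],
  ],
)

```text
time: 4.3
position: [0.5842, -0.1248, 0.3404]
tcp_rot: [3.141, 0.0, -1.395]
ft_force: [0.3, 0.0, -1.7]
opening: 0.0261
```

Call:
servo_tool(
  rows=[
    [[32, -7, 0, 0, 0, 0], [32, -7, 0, 0, 0, 0], [26, -7, 0, 0, 0, 0], [17.5, -5, 0, 0, 0, 0.64], [0, 0, 0, 0, 0, 0.64]],
  ],
)

```text
time: 4.72
position: [0.629, -0.2277, 0.3395]
tcp_rot: [3.14, -0.0, -1.534]
ft_force: [0.9, 0.1, -1.1]
opening: 0.026
```

Call:
servo_tool(
  rows=[
    [[0, 0, 0, 0, 0, 0], [0, 0, 0, 0, 0, 0]],
  ],
)

```text
time: 4.88
position: [0.6283, -0.2242, 0.3402]
tcp_rot: [3.141, 0.001, -1.527]
ft_force: [-0.1, -0.1, -1.3]
opening: 0.0262
```

```bash
python3 - <<'E'
from bench import manip, vision
from h import *
import json
p,t=json.load(open('poses.json'))
s=manip.observe(); print(s['time'],s['position'],s['tcp_rot'],s['opening'],s['ft_force']); print(at(t,(.087,0)),t[2]-np.pi/2)
W=cal('wrist'); print(W)
cv2.imwrite('pics/w3.png',vision.snapshot('wrist'))
cv2.imwrite('pics/s3.png',vision.snapshot('side'))
cv2.imwrite('pics/c3.png',vision.snapshot('scene'))
crop('pics/s3.png','pics/s3c.png',260,60,420,210,4)
crop('pics/c3.png','pics/c3c.png',180,180,340,320,4)
E
```

```text
4.8833 [ 0.62825582 -0.22423947  0.34015556] [ 3.14053618e+00  5.71999877e-04 -1.52722589e+00] 0.0261878084003982 [-0.06609033 -0.10034834 -1.30369447]
[ 0.62846326 -0.22385919] -1.5287934175946938
{'fx': 290.184348691214, 'fy': 290.184348691214, 'cx': 319.7796630075224, 'cy': 195.41318229782632, 'xyz': array([ 0.70671107, -0.2210434 ,  0.30888078]), 'rotation': array([-3.13713466e-01,  4.81084894e-04, -1.52661751e+00])}
```

View pics/s3c.png

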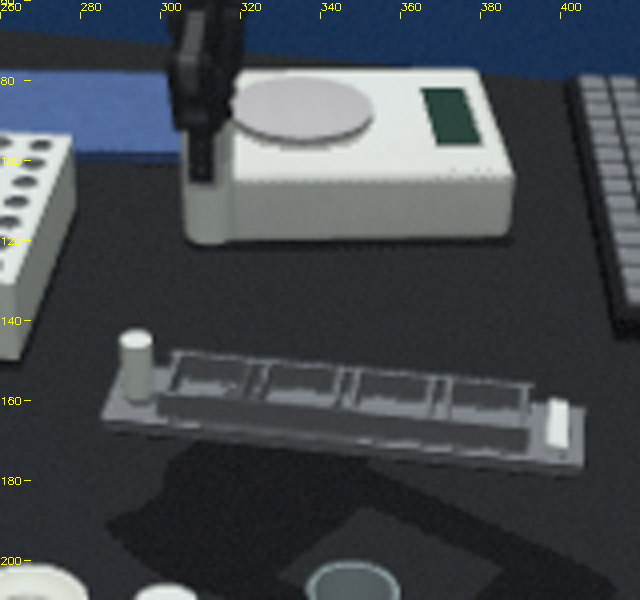

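View pics/c3c.png

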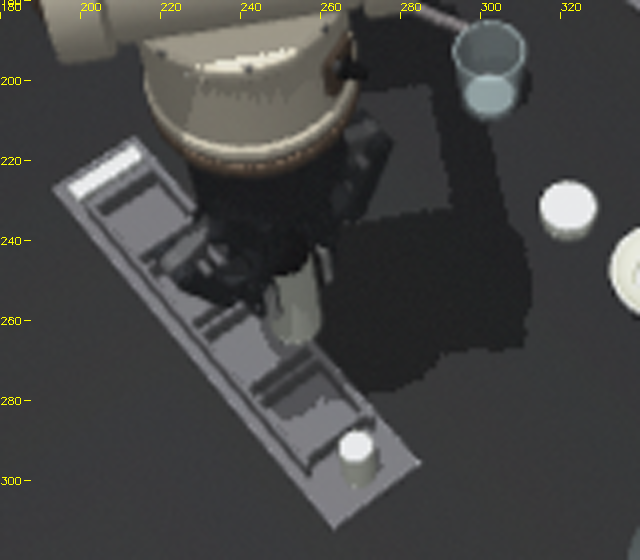

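View pics/w3.png

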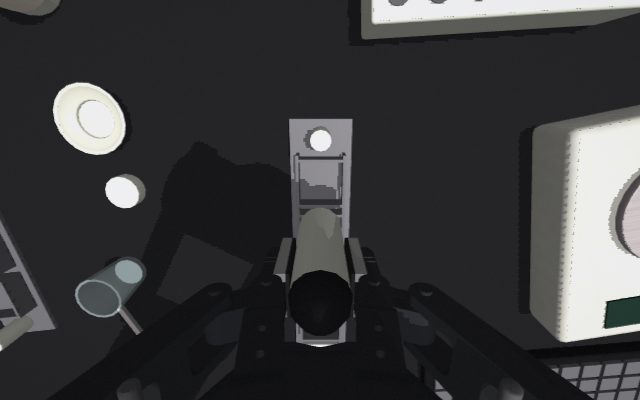

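```bash
python3 - <<'E'
from h import *
import json
p,t=json.load(open('poses.json'))
W=cal('wrist'); crop('pics/w3.png','pics/w3c.png',270,100,370,250,5)
print(back(W,(320,140),.05),at(t,(.133,0)))
print(back(W,[(290,119.5),(352,119.5)],.006),at(t,(.15,.032)),at(t,(.15,-.032)))
print(proj(W,[list(at(t,(.087+a*.022,b*.022)))+[.028] for a,b in((1,1),(1,-1),(-1,-1),(-1,1))]))
E
```

```text
[[ 0.67447386 -0.22184236  0.05      ]] [ 0.67442269 -0.22192762]
[[ 0.68817881 -0.19081343  0.006     ]
 [ 0.69099633 -0.25360294  0.006     ]] [ 0.690064   -0.18924201] [ 0.69275139 -0.25318556]
[[297.61345569 161.83539833]
 [342.36870067 161.96069831]
 [341.22389628 204.12774779]
 [298.49649488 204.01367299]]
```

View pics/w3c.png

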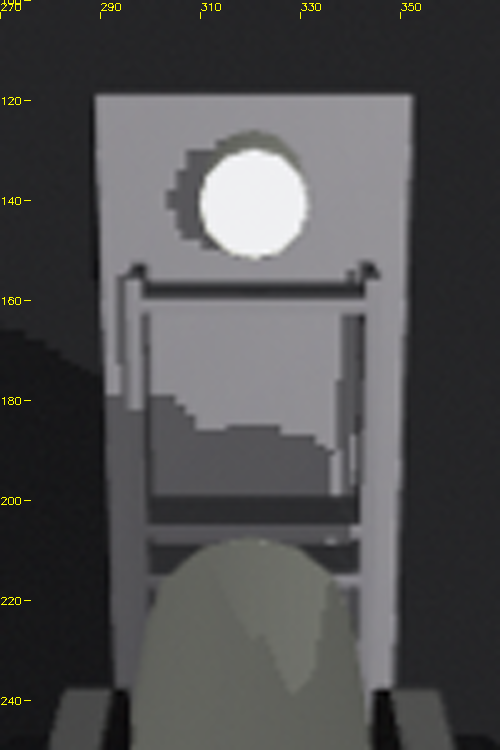

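Call:
servo_tool(
  rows=[
    [[0, 0, 20, 0, 0, 0], [0, 0, 30, 0, 0, 0], [0, 0, 30, 0, 0, 0], [0, 0, 22, 0, 0, 0], [0, 0, 10, 0, 0, 0]],
  ],
)

```text
time: 5.45
position: [0.6278, -0.2231, 0.2256]
tcp_rot: [3.138, 0.002, -1.527]
ft_force: [-0.6, -0.1, -1.4]
opening: 0.0264
```

Call:
servo_tool(
  rows=[
    [[0, 0, 4, 0, 0, 0], [0, 0, 3, 0, 0, 0], [0, 0, 0, 0, 0, 0], [0, 0, 0, 0, 0, 0]],
  ],
)

```text
time: 5.78
position: [0.6289, -0.2239, 0.2231]
tcp_rot: [-3.14, -0.001, -1.529]
ft_force: [0.2, -0.3, -0.3]
opening: 0.0262
```

Call:
servo_tool(
  rows=[
    [[0, 0, 0, 0, 0, 0], [0, 0, 0, 0, 0, 0], [0, 0, 0, 0, 0, 0], [0, 0, 0, 0, 0, 0], [0, 0, 0, 0, 0, 0]],
  ],
  grip=0.4,
)

```text
time: 6.2
position: [0.6286, -0.2239, 0.2219]
tcp_rot: [-3.141, -0.0, -1.529]
ft_force: [0.6, -0.1, 0.1]
opening: 0.0597
```

Call:
servo_tool(
  rows=[
    [[0, 0, 0, 0, 0, 0], [0, 0, -15, 0, 0, 0], [0, 0, -30, 0, 0, 0], [0, 0, -35, 0, 0, 0], [0, 0, -39, 0, 0, 0]],
  ],
)

```text
time: 6.62
position: [0.6283, -0.2237, 0.3409]
tcp_rot: [3.139, 0.001, -1.529]
ft_force: [1.2, -0.1, 0.5]
opening: 0.06
```

```bash
python3 - <<'E'
from bench import manip, vision
from h import *
s=manip.observe(); print(s['time'],s['position'],s['tcp_rot'],s['opening'],s['ft_force'])
cv2.imwrite('pics/s4.png',vision.snapshot('side'))
cv2.imwrite('pics/c4.png',vision.snapshot('scene'))
crop('pics/s4.png','pics/s4c.png',260,90,420,190,4)
crop('pics/c4.png','pics/c4c.png',180,180,340,320,4)
E
```

```text
6.6167 [ 0.62825194 -0.22371719  0.3409497 ] [ 3.13947277e+00  1.11937386e-03 -1.52888749e+00] 0.059994761635154575 [ 1.1737097  -0.1343564   0.48760313]
```

View pics/s4c.png

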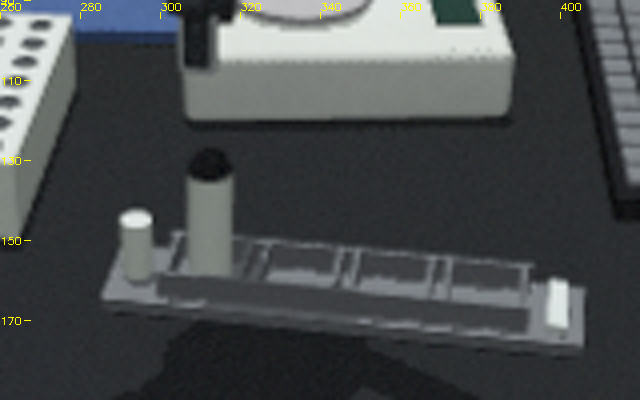

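View pics/c4c.png

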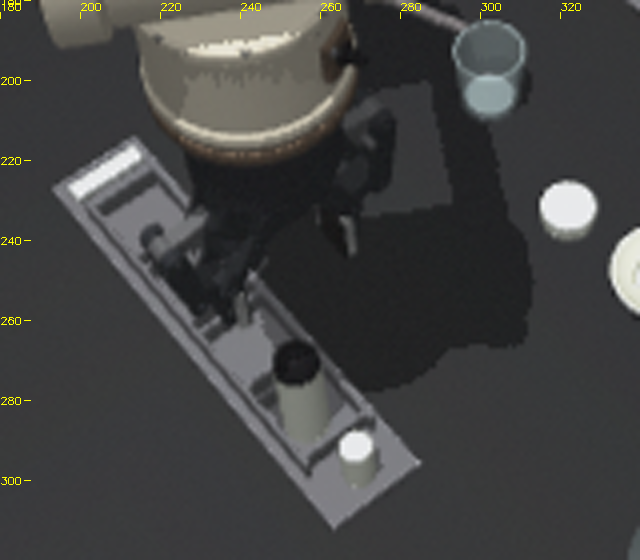

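Call:
servo_tool(
  rows=[
    [[0, 0, 0, 0, 0, -0.64], [0, 0, 0, 0, 0, -0.64], [-25, 2, 0, 0, 0, 0], [-36, 3, 0, 0, 0, 0], [-36, 3, 0, 0, 0, 0]],
  ],
  grip=1,
)

```text
time: 7.13
position: [0.6032, -0.1293, 0.3401]
tcp_rot: [3.141, 0.0, -1.396]
ft_force: [0.9, 1.0, 0.8]
opening: 0.0855
```

Call:
servo_tool(
  rows=[
    [[-36, 3, 0, 0, 0, 0], [-36, 3, 0, 0, 0, 0], [-36, 3, 0, 0, 0, 0], [-36, 3, 0, 0, 0, 0], [-36, 3, 0, 0, 0, 0]],
  ],
)

```text
time: 7.55
position: [0.5566, 0.0464, 0.3407]
tcp_rot: [-3.141, -0.0, -1.395]
ft_force: [0.4, 1.1, 0.4]
opening: 0.0856
```

Call:
servo_tool(
  rows=[
    [[-36, 3, 0, 0, 0, 0], [-36, 3, 0, 0, 0, 0], [-34, 3, 0, 0, 0, 0], [-14.5, 1, 0, 0, 0, 0], [0, 0, 0, 0, 0, 0]],
  ],
)

```text
time: 7.97
position: [0.5255, 0.1646, 0.3408]
tcp_rot: [-3.141, 0.001, -1.392]
ft_force: [-0.8, -0.5, -0.5]
opening: 0.0857
```

Call:
servo_tool(
  rows=[
    [[0, 0, 0, 0, 0, 0]],
  ],
)

```text
time: 8.05
position: [0.5263, 0.1624, 0.3407]
tcp_rot: [-3.141, -0.0, -1.393]
ft_force: [-0.6, 0.3, -0.1]
opening: 0.0852
```

```bash
python3 - <<'E'
from bench import manip, vision
from h import *
s=manip.observe(); print(s['time'],s['position'],s['tcp_rot'],s['opening'],s['ft_force'])
W=cal('wrist')
cv2.imwrite('pics/w5.png',vision.snapshot('wrist'))
E
```

```text
8.05 [0.52625162 0.16241992 0.34068031] [-3.14141360e+00 -9.83794554e-05 -1.39307076e+00] 0.08524025805400308 [-0.55129828  0.34420214 -0.10092348]
```

View pics/w5.png

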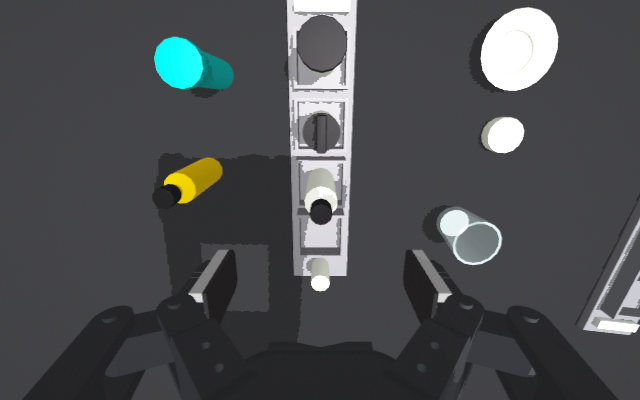

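The wrist picture has B (320,211), D (321,132) and A (322,43) in line under the jaws' centre plane. Now descending on B.

Call:
servo_tool(
  rows=[
    [[0, 0, 20, 0, 0, 0], [0, 0, 30, 0, 0, 0], [0, 0, 30, 0, 0, 0], [0, 0, 25, 0, 0, 0], [0, 0, 11, 0, 0, 0]],
  ],
)

```text
time: 8.52
position: [0.526, 0.1605, 0.2214]
tcp_rot: [3.138, -0.0, -1.396]
ft_force: [-0.2, -0.2, -0.2]
opening: 0.0851
```

Call:
servo_tool(
  rows=[
    [[0, 0, 0, 0, 0, 0], [0, 0, 0, 0, 0, 0], [0, 0, 0, 0, 0, 0], [0, 0, 0, 0, 0, 0], [0, 0, 0, 0, 0, 0]],
  ],
  grip=-1,
)

```text
time: 8.93
position: [0.5268, 0.1618, 0.2261]
tcp_rot: [-3.139, 0.0, -1.395]
ft_force: [-0.2, 1.9, 18.5]
opening: 0.027
```

Call:
servo_tool(
  rows=[
    [[0, 0, 0, 0, 0, 0], [0, 0, 0, 0, 0, 0], [0, 0, 0, 0, 0, 0]],
  ],
)

```text
time: 9.18
position: [0.5268, 0.1618, 0.2262]
tcp_rot: [-3.139, 0.0, -1.395]
ft_force: [-0.2, -0.8, 7.8]
opening: 0.027
```

Call:
servo_tool(
  rows=[
    [[0, 0, -10, 0, 0, 0], [0, 0, -25, 0, 0, 0], [0, 0, -30, 0, 0, 0], [0, 0, -30, 0, 0, 0], [0, 0, -25, 0, 0, 0]],
  ],
)

```text
time: 9.6
position: [0.5262, 0.1618, 0.348]
tcp_rot: [-3.14, 0.0, -1.395]
ft_force: [-0.3, 0.9, -1.3]
opening: 0.0267
```

```bash
python3 - <<'E'
from bench import manip, vision
from h import *
s=manip.observe(); print(s['time'],s['position'],s['tcp_rot'],s['opening'],s['ft_force'])
cv2.imwrite('pics/s6.png',vision.snapshot('side'))
crop('pics/s6.png','pics/s6c.png',220,130,400,300,4)
E
```

```text
9.6 [0.52623569 0.16175235 0.34798536] [-3.13966655e+00  2.29061672e-06 -1.39474367e+00] 0.02667806963939193 [-0.27488124  0.86904821 -1.28581328]
```

View pics/s6c.png

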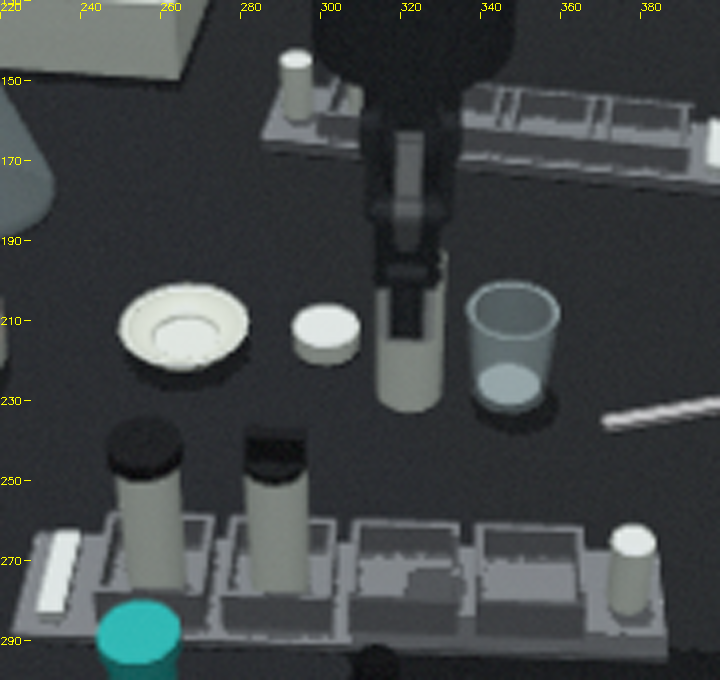

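Call:
servo_tool(
  rows=[
    [[12, 1, 0, 0, 0, 0], [24, 1.5, 0, 0, 0, 0], [30, 2, 0, 0, 0, 0], [32, 2, 0, 0, 0, 0], [32, 2, 0, 0, 0, 0]],
  ],
)

```text
time: 10.07
position: [0.5405, 0.0306, 0.3446]
tcp_rot: [3.141, -0.0, -1.394]
ft_force: [1.0, 0.5, -1.4]
opening: 0.0267
```

Call:
servo_tool(
  rows=[
    [[32, 2, 0, 0, 0, 0], [32, 2, 0, 0, 0, 0], [32, 2, 0, 0, 0, 0], [32, 2, 0, 0, 0, 0], [32, 2, 0, 0, 0, 0]],
  ],
)

```text
time: 10.48
position: [0.5585, -0.1291, 0.3446]
tcp_rot: [3.141, 0.0, -1.395]
ft_force: [0.2, 0.4, -1.1]
opening: 0.0271
```

Call:
servo_tool(
  rows=[
    [[32, 2, 0, 0, 0, 0], [32, 2, 0, 0, 0, 0], [26, 1.5, 0, 0, 0, 0], [10, 0.4, 0, 0, 0, 0.64], [0, 0, 0, 0, 0, 0.64]],
  ],
)

```text
time: 10.9
position: [0.5702, -0.2295, 0.344]
tcp_rot: [3.14, 0.0, -1.534]
ft_force: [0.6, -0.7, -0.2]
opening: 0.027
```

Call:
servo_tool(
  rows=[
    [[0, 0, 0, 0, 0, 0], [0, 0, 0, 0, 0, 0]],
  ],
)

```text
time: 11.07
position: [0.5704, -0.2268, 0.3444]
tcp_rot: [3.141, 0.0, -1.527]
ft_force: [-0.4, -0.5, -0.9]
opening: 0.0269
```

```bash
python3 - <<'E'
from bench import manip, vision
from h import *
import json
p,t=json.load(open('poses.json'))
s=manip.observe(); print(s['time'],s['position'],s['tcp_rot'],s['opening'],at(t,(.029,0)))
W=cal('wrist')
cv2.imwrite('pics/w7.png',vision.snapshot('wrist'))
E
```

```text
11.0667 [ 0.57038919 -0.22675736  0.34439937] [ 3.14088617e+00  3.93612887e-04 -1.52716649e+00] 0.02690218838243456 [ 0.57051441 -0.22629464]
```

View pics/w7.png

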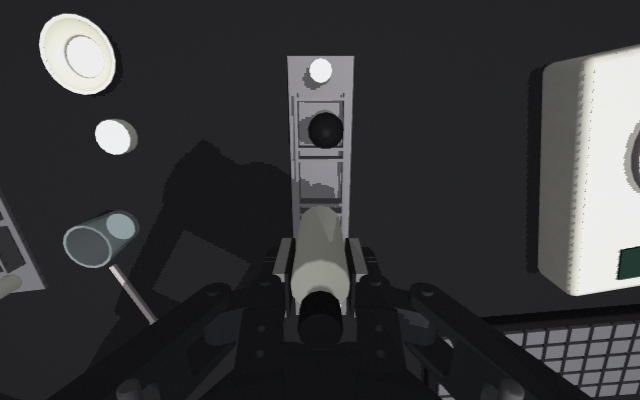

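Call:
servo_tool(
  rows=[
    [[0, 0, 20, 0, 0, 0], [0, 0, 30, 0, 0, 0], [0, 0, 30, 0, 0, 0], [0, 0, 22, 0, 0, 0], [0, 0, 10, 0, 0, 0]],
  ],
)

```text
time: 11.53
position: [0.57, -0.2257, 0.2296]
tcp_rot: [3.138, 0.002, -1.526]
ft_force: [-0.8, -0.0, -1.8]
opening: 0.0268
```

Call:
servo_tool(
  rows=[
    [[0, 0, 4, 0, 0, 0], [0, 0, 3, 0, 0, 0], [0, 0, 0.5, 0, 0, 0], [0, 0, 0, 0, 0, 0]],
  ],
)

```text
time: 11.87
position: [0.5711, -0.2266, 0.2266]
tcp_rot: [-3.14, -0.001, -1.528]
ft_force: [-0.3, -0.4, -1.1]
opening: 0.0265
```

Call:
servo_tool(
  rows=[
    [[0, 0, 0, 0, 0, 0], [0, 0, 0, 0, 0, 0], [0, 0, 0, 0, 0, 0], [0, 0, 0, 0, 0, 0], [0, 0, 0, 0, 0, 0]],
  ],
  grip=0.4,
)

```text
time: 12.28
position: [0.5707, -0.2265, 0.2254]
tcp_rot: [-3.141, -0.0, -1.529]
ft_force: [-0.9, 0.9, -0.0]
opening: 0.06
```

Call:
servo_tool(
  rows=[
    [[0, 0, 0, 0, 0, 0], [0, 0, -15, 0, 0, 0], [0, 0, -30, 0, 0, 0], [0, 0, -35, 0, 0, 0], [0, 0, -35.5, 0, 0, 0]],
  ],
)

```text
time: 12.7
position: [0.5705, -0.2264, 0.3416]
tcp_rot: [3.14, 0.001, -1.529]
ft_force: [0.2, -0.2, -0.9]
opening: 0.0596
```

```bash
python3 - <<'E'
from bench import manip, vision
from h import *
import json
p,t=json.load(open('poses.json'))
W=cal('wrist')
s=manip.observe(); print(s['time'],s['position'],s['tcp_rot'],s['opening'],s['ft_force'])
cv2.imwrite('pics/s8.png',vision.snapshot('side'))
cv2.imwrite('pics/w8.png',vision.snapshot('wrist'))
crop('pics/s8.png','pics/s8c.png',260,90,420,190,4)
crop('pics/w8.png','pics/w8c.png',270,40,370,240,4)
E
```

```text
12.7 [ 0.57048288 -0.22635068  0.34163766] [ 3.14040236e+00  7.12497710e-04 -1.52884652e+00] 0.05961632042202902 [ 0.16510099 -0.19160178 -0.90264162]
```

View pics/s8c.png

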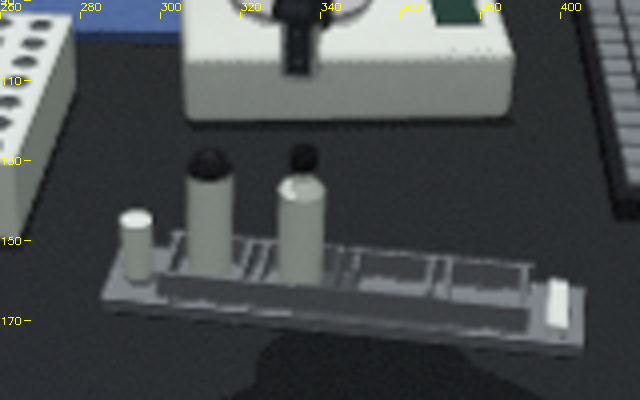

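View pics/w8c.png

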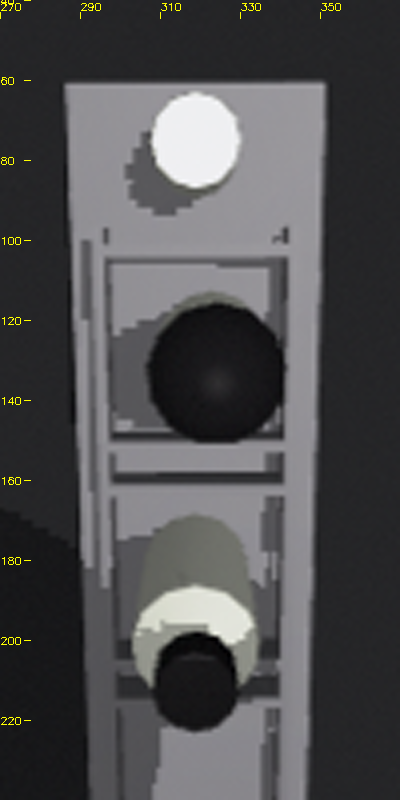

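Call:
servo_tool(
  rows=[
    [[0, 0, 0, 0, 0, -0.64], [0, 0, 0, 0, 0, -0.64], [-25, -5, 0, 0, 0, 0], [-36, -8, 0, 0, 0, 0], [-36, -8, 0, 0, 0, 0]],
  ],
  grip=1,
)

```text
time: 13.22
position: [0.5742, -0.1268, 0.3401]
tcp_rot: [3.141, 0.0, -1.397]
ft_force: [-0.1, 0.2, -0.9]
opening: 0.0853
```

Call:
servo_tool(
  rows=[
    [[-36, -8, 0, 0, 0, 0], [-36, -8, 0, 0, 0, 0], [-36, -8, 0, 0, 0, 0], [-36, -8, 0, 0, 0, 0], [-36, -8, 0, 0, 0, 0]],
  ],
)

```text
time: 13.63
position: [0.582, 0.0587, 0.3404]
tcp_rot: [3.141, 0.0, -1.395]
ft_force: [0.8, -0.1, -0.1]
opening: 0.0856
```

Call:
servo_tool(
  rows=[
    [[-36, -8, 0, 0, 0, 0], [-36, -7, 0, 0, 0, 0], [-30, -5, 0, 0, 0, 0], [-11, -1.4, 0, 0, 0, 0], [0, 0, 0, 0, 0, 0]],
  ],
)

```text
time: 14.05
position: [0.5832, 0.1742, 0.3402]
tcp_rot: [3.141, 0.0, -1.392]
ft_force: [1.0, 0.2, 0.7]
opening: 0.0856
```

Call:
servo_tool(
  rows=[
    [[0, 0, 0, 0, 0, 0]],
  ],
)

```text
time: 14.13
position: [0.5835, 0.1719, 0.3403]
tcp_rot: [3.141, -0.0, -1.394]
ft_force: [0.4, -0.8, -0.1]
opening: 0.0852
```

```bash
python3 - <<'E'
from bench import manip, vision
from h import *
import json
p,t=json.load(open('poses.json'))
s=manip.observe(); print(s['time'],s['position'],s['tcp_rot'],s['opening'],s['ft_force'],at(p,(-.029,0)))
cv2.imwrite('pics/w9.png',vision.snapshot('wrist'))
E
```

```text
14.1333 [0.58351958 0.1719119  0.34027542] [ 3.14096992e+00 -2.88212197e-04 -1.39375523e+00] 0.0851982936617418 [ 0.40808452 -0.7636451  -0.09177019] [0.58352936 0.17189763]
```

View pics/w9.png

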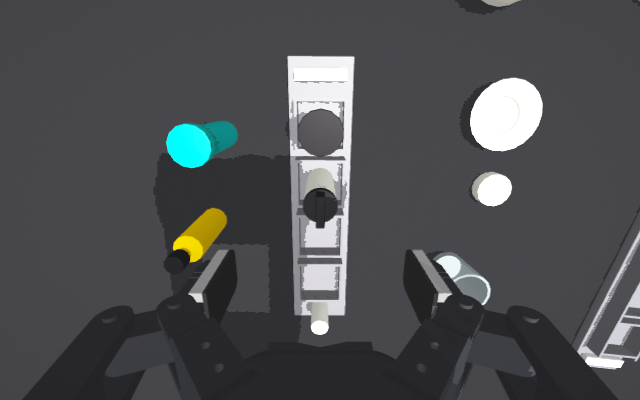

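Call:
servo_tool(
  rows=[
    [[0, 0, 20, 0, 0, 0], [0, 0, 30, 0, 0, 0], [0, 0, 30, 0, 0, 0], [0, 0, 27, 0, 0, 0], [0, 0, 11, 0, 0, 0]],
  ],
)

```text
time: 14.6
position: [0.5829, 0.1701, 0.2191]
tcp_rot: [3.137, -0.0, -1.397]
ft_force: [-0.2, 0.1, -0.2]
opening: 0.0854
```

Call:
servo_tool(
  rows=[
    [[0, 0, 0, 0, 0, 0], [0, 0, 0, 0, 0, 0], [0, 0, 0, 0, 0, 0], [0, 0, 0, 0, 0, 0], [0, 0, 0, 0, 0, 0]],
  ],
  grip=-1,
)

```text
time: 15.02
position: [0.5839, 0.1719, 0.2242]
tcp_rot: [-3.139, -0.0, -1.395]
ft_force: [-0.7, -1.5, 17.9]
opening: 0.0263
```

Call:
servo_tool(
  rows=[
    [[0, 0, 0, 0, 0, 0], [0, 0, 0, 0, 0, 0], [0, 0, 0, 0, 0, 0]],
  ],
)

```text
time: 15.27
position: [0.5839, 0.1719, 0.2243]
tcp_rot: [-3.139, -0.0, -1.395]
ft_force: [-0.7, -1.7, 7.6]
opening: 0.0265
```

Call:
servo_tool(
  rows=[
    [[0, 0, -10, 0, 0, 0], [0, 0, -25, 0, 0, 0], [0, 0, -30, 0, 0, 0], [0, 0, -30, 0, 0, 0], [0, 0, -25, 0, 0, 0]],
  ],
)

```text
time: 15.68
position: [0.5833, 0.172, 0.346]
tcp_rot: [-3.14, 0.0, -1.395]
ft_force: [-0.0, 0.3, 0.1]
opening: 0.0263
```

```bash
python3 - <<'E'
from bench import manip, vision
from h import *
s=manip.observe(); print(s['time'],s['position'],s['tcp_rot'],s['opening'],s['ft_force'])
cv2.imwrite('pics/s10.png',vision.snapshot('side'))
crop('pics/s10.png','pics/s10c.png',220,130,400,300,4)
E
```

```text
15.6833 [0.58334461 0.17195885 0.34601922] [-3.13965459e+00  5.08339811e-05 -1.39465113e+00] 0.026334315664281193 [-0.02750842  0.27603039  0.08989951]
```

View pics/s10c.png

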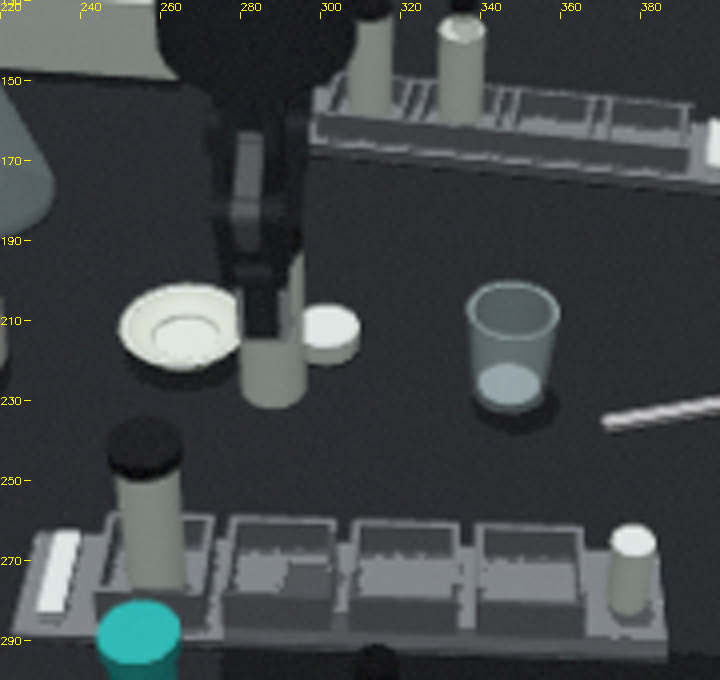

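Call:
servo_tool(
  rows=[
    [[12, 4, 0, 0, 0, 0], [22, 8, 0, 0, 0, 0], [28, 10, 0, 0, 0, 0], [31, 11.5, 0, 0, 0, 0], [31, 11.5, 0, 0, 0, 0]],
  ],
)

```text
time: 16.15
position: [0.5602, 0.0406, 0.3426]
tcp_rot: [3.141, 0.0, -1.394]
ft_force: [0.7, -1.2, 0.3]
opening: 0.0263
```

Call:
servo_tool(
  rows=[
    [[31, 11.5, 0, 0, 0, 0], [31, 11.5, 0, 0, 0, 0], [31, 11.5, 0, 0, 0, 0], [31, 11.5, 0, 0, 0, 0], [31, 11.5, 0, 0, 0, 0]],
  ],
)

```text
time: 16.57
position: [0.5305, -0.1225, 0.3428]
tcp_rot: [3.141, -0.0, -1.395]
ft_force: [1.1, 0.8, -0.1]
opening: 0.0262
```

Call:
servo_tool(
  rows=[
    [[31, 11.5, 0, 0, 0, 0], [31, 11.5, 0, 0, 0, 0], [28, 10, 0, 0, 0, 0], [13, 4.4, 0, 0, 0, 0.64], [0, 0, 0, 0, 0, 0.64]],
  ],
)

```text
time: 16.98
position: [0.5116, -0.2317, 0.3425]
tcp_rot: [3.141, -0.0, -1.535]
ft_force: [-0.2, 0.3, -0.4]
opening: 0.0265
```

Call:
servo_tool(
  rows=[
    [[0, 0, 0, 0, 0, 0], [0, 0, 0, 0, 0, 0]],
  ],
)

```text
time: 17.15
position: [0.5124, -0.2288, 0.3426]
tcp_rot: [3.141, 0.0, -1.527]
ft_force: [0.2, 1.2, -1.5]
opening: 0.0262
```

```bash
python3 - <<'E'
from bench import manip, vision
from h import *
import json
p,t=json.load(open('poses.json'))
s=manip.observe(); print(s['time'],s['position'],s['tcp_rot'],s['opening'],at(t,(-.029,0)))
cv2.imwrite('pics/w11.png',vision.snapshot('wrist'))
E
```

```text
17.15 [ 0.51237054 -0.22880745  0.34262651] [ 3.14120855e+00  2.81373000e-04 -1.52727852e+00] 0.026243732893401137 [ 0.51256557 -0.22873009]
```

View pics/w11.png

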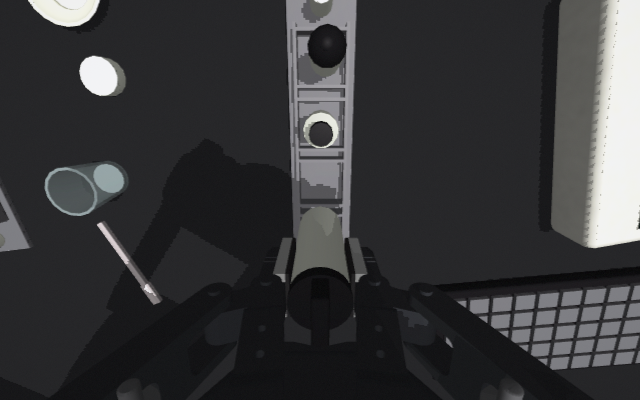

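Call:
servo_tool(
  rows=[
    [[0, 0, 20, 0, 0, 0], [0, 0, 30, 0, 0, 0], [0, 0, 30, 0, 0, 0], [0, 0, 22, 0, 0, 0], [0, 0, 10, 0, 0, 0]],
  ],
)

```text
time: 17.62
position: [0.5121, -0.2277, 0.2278]
tcp_rot: [3.138, 0.002, -1.526]
ft_force: [-0.5, -0.1, -1.1]
opening: 0.0261
```

Call:
servo_tool(
  rows=[
    [[0, 0, 4, 0, 0, 0], [0, 0, 3, 0, 0, 0], [0, 0, 0.5, 0, 0, 0], [0, 0, 0, 0, 0, 0]],
  ],
)

```text
time: 17.95
position: [0.5131, -0.2288, 0.2245]
tcp_rot: [-3.14, -0.001, -1.528]
ft_force: [-0.6, 0.1, -0.7]
opening: 0.0263
```

Call:
servo_tool(
  rows=[
    [[0, 0, 0, 0, 0, 0], [0, 0, 0, 0, 0, 0], [0, 0, 0, 0, 0, 0], [0, 0, 0, 0, 0, 0], [0, 0, 0, 0, 0, 0]],
  ],
  grip=0.4,
)

```text
time: 18.37
position: [0.5127, -0.2287, 0.2233]
tcp_rot: [-3.142, -0.0, -1.529]
ft_force: [-0.8, -0.4, 0.3]
opening: 0.0598
```

Call:
servo_tool(
  rows=[
    [[0, 0, 0, 0, 0, 0], [0, 0, -15, 0, 0, 0], [0, 0, -30, 0, 0, 0], [0, 0, -35, 0, 0, 0], [0, 0, -37.5, 0, 0, 0]],
  ],
)

```text
time: 18.78
position: [0.5124, -0.2285, 0.3414]
tcp_rot: [3.14, 0.001, -1.529]
ft_force: [0.2, -0.1, -0.1]
opening: 0.0597
```

```bash
python3 - <<'E'
from bench import manip, vision
from h import *
s=manip.observe(); print(s['time'],s['position'],s['tcp_rot'],s['opening'],s['ft_force'])
cv2.imwrite('pics/s12.png',vision.snapshot('side'))
crop('pics/s12.png','pics/s12c.png',260,90,420,190,4)
E
```

```text
18.7833 [ 0.51238617 -0.22852882  0.34136878] [ 3.14000468e+00  1.03898217e-03 -1.52888656e+00] 0.0597095841239473 [ 0.16420327 -0.1053785  -0.14889895]
```

View pics/s12c.png

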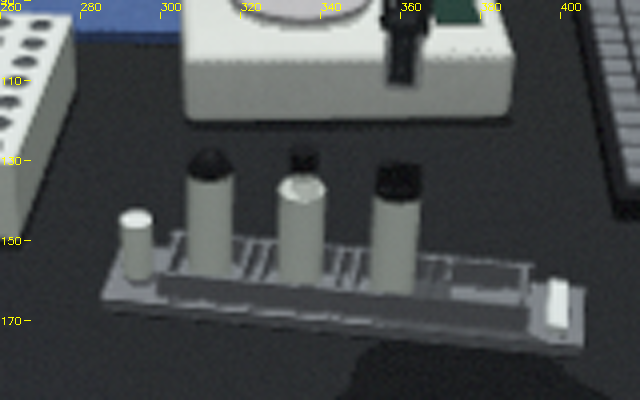

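Call:
servo_tool(
  rows=[
    [[0, 0, 0, 0, 0, -0.64], [0, 0, 0, 0, 0, -0.64], [-25, -12, 0, 0, 0, 0], [-33, -17, 0, 0, 0, 0], [-33, -17, 0, 0, 0, 0]],
  ],
  grip=1,
)

```text
time: 19.25
position: [0.5421, -0.1304, 0.3407]
tcp_rot: [3.142, -0.0, -1.397]
ft_force: [1.4, 0.1, 1.0]
opening: 0.0853
```

Call:
servo_tool(
  rows=[
    [[-33, -17, 0, 0, 0, 0], [-33, -17, 0, 0, 0, 0], [-33, -17, 0, 0, 0, 0], [-33, -17, 0, 0, 0, 0], [-33, -17, 0, 0, 0, 0]],
  ],
)

```text
time: 19.67
position: [0.5971, 0.0482, 0.3407]
tcp_rot: [-3.142, -0.0, -1.395]
ft_force: [1.4, -0.0, 0.6]
opening: 0.0854
```

Call:
servo_tool(
  rows=[
    [[-33, -17, 0, 0, 0, 0], [-33, -17, 0, 0, 0, 0], [-33, -17, 0, 0, 0, 0], [-20, -12, 0, 0, 0, 0], [-7, -4, 0, 0, 0, 0]],
  ],
)

```text
time: 20.08
position: [0.6412, 0.1854, 0.3401]
tcp_rot: [3.141, 0.001, -1.392]
ft_force: [0.3, -1.1, -0.6]
opening: 0.0854
```

Call:
servo_tool(
  rows=[
    [[0, 0, 0, 0, 0, 0], [0, 0, 0, 0, 0, 0]],
  ],
)

```text
time: 20.25
position: [0.6407, 0.1818, 0.3403]
tcp_rot: [3.141, -0.0, -1.394]
ft_force: [-0.6, -1.1, 0.4]
opening: 0.0854
```

```bash
python3 - <<'E'
from bench import manip, vision
from h import *
import json
p,t=json.load(open('poses.json'))
s=manip.observe(); print(s['time'],s['position'],s['tcp_rot'],s['opening'],s['ft_force'],at(p,(-.087,0)))
cv2.imwrite('pics/w13.png',vision.snapshot('wrist'))
E
```

```text
20.25 [0.64069361 0.18177464 0.34029006] [ 3.14079967e+00 -2.92380445e-04 -1.39437854e+00] 0.08537105999331253 [-0.56369843 -1.09062973  0.37266806] [0.64063701 0.18203258]
```

View pics/w13.png

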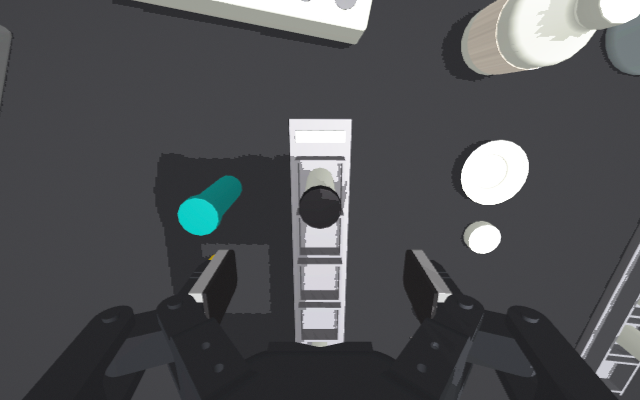

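Call:
servo_tool(
  rows=[
    [[0, 0, 20, 0, 0, 0], [0, 0, 30, 0, 0, 0], [0, 0, 30, 0, 0, 0], [0, 0, 30, 0, 0, 0], [0, 0, 14, 0, 0, 0]],
  ],
)

```text
time: 20.72
position: [0.6398, 0.1802, 0.2131]
tcp_rot: [3.138, -0.0, -1.397]
ft_force: [0.4, 0.1, -1.4]
opening: 0.0856
```

Call:
servo_tool(
  rows=[
    [[0, 0, 0, 0, 0, 0], [0, 0, 0, 0, 0, 0], [0, 0, 0, 0, 0, 0], [0, 0, 0, 0, 0, 0], [0, 0, 0, 0, 0, 0]],
  ],
  grip=-1,
)

```text
time: 21.13
position: [0.6411, 0.1819, 0.2184]
tcp_rot: [-3.139, -0.0, -1.395]
ft_force: [-0.8, -0.7, 8.6]
opening: 0.0289
```

Call:
servo_tool(
  rows=[
    [[0, 0, 0, 0, 0, 0], [0, 0, 0, 0, 0, 0], [0, 0, 0, 0, 0, 0]],
  ],
)

```text
time: 21.38
position: [0.6412, 0.182, 0.2185]
tcp_rot: [-3.139, -0.0, -1.395]
ft_force: [0.5, -0.4, 6.9]
opening: 0.0287
```

Call:
servo_tool(
  rows=[
    [[0, 0, -10, 0, 0, 0], [0, 0, -25, 0, 0, 0], [0, 0, -30, 0, 0, 0], [0, 0, -30, 0, 0, 0], [0, 0, -25, 0, 0, 0]],
  ],
)

```text
time: 21.8
position: [0.6405, 0.1821, 0.3401]
tcp_rot: [-3.14, 0.0, -1.395]
ft_force: [1.8, -0.2, -1.4]
opening: 0.0288
```

```bash
python3 - <<'E'
from bench import manip, vision
from h import *
s=manip.observe(); print(s['time'],s['position'],s['tcp_rot'],s['opening'],s['ft_force'])
cv2.imwrite('pics/s14.png',vision.snapshot('side'))
crop('pics/s14.png','pics/s14c.png',200,130,400,300,4)
E
```

```text
21.8 [0.64053528 0.18206782 0.34014217] [-3.13965488e+00  2.45871321e-05 -1.39473725e+00] 0.028830150272977095 [ 1.84400264 -0.23606384 -1.35904549]
```

View pics/s14c.png

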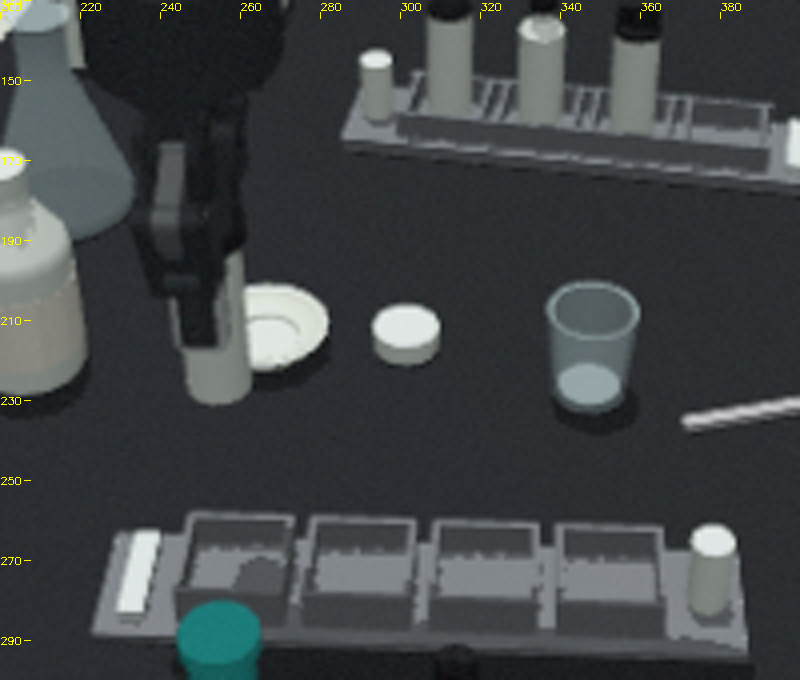

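Call:
servo_tool(
  rows=[
    [[10, 7, 0, 0, 0, 0], [18, 12, 0, 0, 0, 0], [22, 15, 0, 0, 0, 0], [26, 18, 0, 0, 0, 0], [26, 18, 0, 0, 0, 0]],
  ],
)

```text
time: 22.27
position: [0.5886, 0.0683, 0.3365]
tcp_rot: [3.141, 0.0, -1.394]
ft_force: [0.5, -0.8, -1.2]
opening: 0.0286
```

Call:
servo_tool(
  rows=[
    [[26, 18, 0, 0, 0, 0], [26, 18, 0, 0, 0, 0], [26, 18, 0, 0, 0, 0], [26, 18, 0, 0, 0, 0], [26, 18, 0, 0, 0, 0]],
  ],
)

```text
time: 22.68
position: [0.5225, -0.0757, 0.3367]
tcp_rot: [3.141, -0.0, -1.395]
ft_force: [1.3, 0.1, -0.9]
opening: 0.0288
```

Call:
servo_tool(
  rows=[
    [[26, 18, 0, 0, 0, 0], [26, 18, 0, 0, 0, 0], [26, 18, 0, 0, 0, 0], [26, 18, 0, 0, 0, 0], [24, 15, 0, 0, 0, 0]],
  ],
)

```text
time: 23.1
position: [0.459, -0.217, 0.3368]
tcp_rot: [3.141, -0.0, -1.395]
ft_force: [1.4, 0.6, -0.9]
opening: 0.0287
```

Call:
servo_tool(
  rows=[
    [[14, 8.4, 0, 0, 0, 0.64], [0, 0, 0, 0, 0, 0.64], [0, 0, 0, 0, 0, 0], [0, 0, 0, 0, 0, 0]],
  ],
)

```text
time: 23.43
position: [0.4544, -0.2308, 0.3367]
tcp_rot: [3.141, 0.0, -1.527]
ft_force: [0.6, 0.0, -2.2]
opening: 0.0289
```

```bash
python3 - <<'E'
from bench import manip, vision
from h import *
import json
p,t=json.load(open('poses.json'))
s=manip.observe(); print(s['time'],s['position'],s['tcp_rot'],s['opening'],at(t,(-.087,0)))
cv2.imwrite('pics/w15.png',vision.snapshot('wrist'))
E
```

```text
23.4333 [ 0.45439902 -0.23084734  0.33666967] [ 3.14129714e+00  2.53395947e-04 -1.52737588e+00] 0.02891498969266983 [ 0.45461673 -0.23116555]
```

View pics/w15.png

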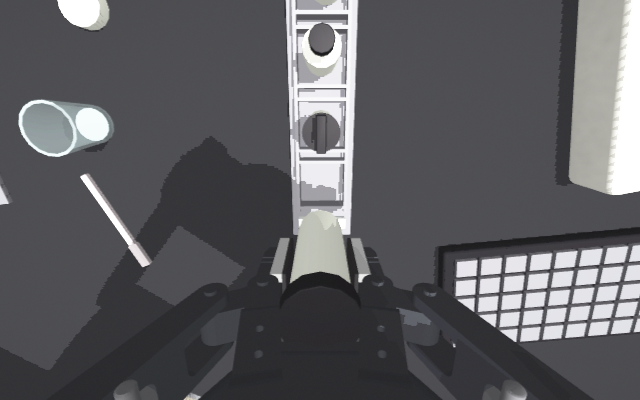

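Call:
servo_tool(
  rows=[
    [[0, 0, 20, 0, 0, 0], [0, 0, 30, 0, 0, 0], [0, 0, 30, 0, 0, 0], [0, 0, 22, 0, 0, 0], [0, 0, 10, 0, 0, 0]],
  ],
)

```text
time: 23.9
position: [0.4543, -0.2298, 0.2219]
tcp_rot: [3.139, 0.002, -1.526]
ft_force: [-0.2, 0.4, -1.8]
opening: 0.0287
```

Call:
servo_tool(
  rows=[
    [[0, 0, 4, 0, 0, 0], [0, 0, 3, 0, 0, 0], [0, 0, 0.5, 0, 0, 0], [0, 0, 0, 0, 0, 0]],
  ],
)

```text
time: 24.23
position: [0.4553, -0.2309, 0.2187]
tcp_rot: [-3.14, -0.001, -1.528]
ft_force: [0.0, 1.1, 1.2]
opening: 0.0292
```

Call:
servo_tool(
  rows=[
    [[0, 0, 0, 0, 0, 0], [0, 0, 0, 0, 0, 0], [0, 0, 0, 0, 0, 0], [0, 0, 0, 0, 0, 0], [0, 0, 0, 0, 0, 0]],
  ],
  grip=0.6,
)

```text
time: 24.65
position: [0.4548, -0.2309, 0.2173]
tcp_rot: [-3.142, -0.0, -1.529]
ft_force: [0.3, 0.3, -0.7]
opening: 0.068
```

Call:
servo_tool(
  rows=[
    [[0, 0, 0, 0, 0, 0], [0, 0, -15, 0, 0, 0], [0, 0, -30, 0, 0, 0], [0, 0, -35, 0, 0, 0], [0, 0, -37.5, 0, 0, 0]],
  ],
)

```text
time: 25.07
position: [0.4545, -0.2306, 0.3354]
tcp_rot: [3.14, 0.001, -1.529]
ft_force: [0.1, -1.1, 0.2]
opening: 0.0684
```

Call:
servo_tool(
  rows=[
    [[0, 0, -30, 0, 0, 0], [-30, 0, -15, 0, 0, 0], [-40, 0, 0, 0, 0, 0], [-40, 0, 0, 0, 0, 0], [-40, 0, 0, 0, 0, 0]],
  ],
)

```text
time: 25.48
position: [0.448, -0.0797, 0.38]
tcp_rot: [-3.141, -0.0, -1.53]
ft_force: [0.8, 0.4, 0.5]
opening: 0.0682
```

Call:
servo_tool(
  rows=[
    [[-30, 0, 0, 0, 0, 0], [-20, 0, 0, 0, 0, 0], [0, 0, 0, 0, 0, 0], [0, 0, 0, 0, 0, 0]],
  ],
)

```text
time: 25.82
position: [0.4463, -0.0302, 0.3799]
tcp_rot: [-3.141, -0.0, -1.527]
ft_force: [-0.7, 0.5, -0.4]
opening: 0.0685
```

```bash
python3 - <<'E'
from bench import manip, vision
from h import *
s=manip.observe(); print(s['time'],s['position'],s['tcp_rot'],s['opening'],s['ft_force'])
cv2.imwrite('pics/s16.png',vision.snapshot('side'))
cv2.imwrite('pics/c16.png',vision.snapshot('scene'))
crop('pics/s16.png','pics/s16c.png',260,90,420,190,4)
crop('pics/c16.png','pics/c16c.png',180,180,300,320,4)
E
```

```text
25.8167 [ 0.44633389 -0.03023931  0.37986033] [-3.14131450e+00 -2.36265256e-04 -1.52670126e+00] 0.06848103175757404 [-0.73992211  0.51983812 -0.3905598 ]
```

View pics/s16c.png

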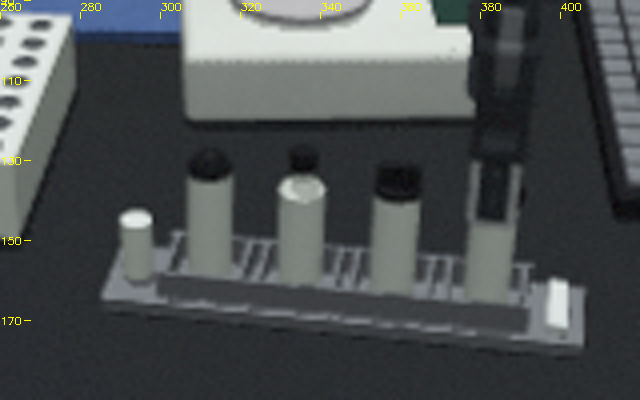

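View pics/c16c.png

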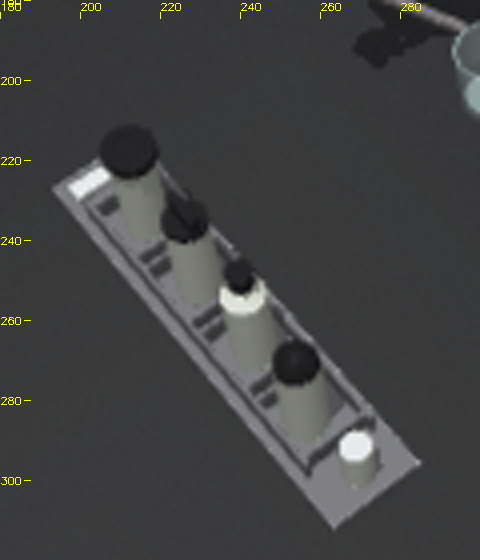

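```bash
python3 - <<'E'
from h import *
import json
p,t=json.load(open('poses.json')); S=cal('scene');D=cal('side')
a=np.linspace(0,2*np.pi,24)
for n,c in (('c',S),('s',D)):
    im=cv2.resize(cv2.imread(f'pics/{n}16.png'),None,fx=4,fy=4,interpolation=cv2.INTER_CUBIC)
    for x,h,r in ((.087,76,14),(.029,72,14),(-.029,82,14),(-.087,88,17)):
        for z,rr in ((.010,.014),(.01+h/1e3,r/1e3)):
            P=[list(at(t,(x+rr*np.cos(k),rr*np.sin(k))))+[z] for k in a]
            cv2.polylines(im,[(proj(c,P)*4+1.5).round().astype(int)],True,(0,0,255),1)
    o=(180,180,300,320) if n=='c' else (260,90,420,190)
    cv2.imwrite(f'pics/{n}16o.png',im[o[1]*4:o[3]*4,o[0]*4:o[2]*4])
E
```

```text
(no output)
```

View pics/c16o.png

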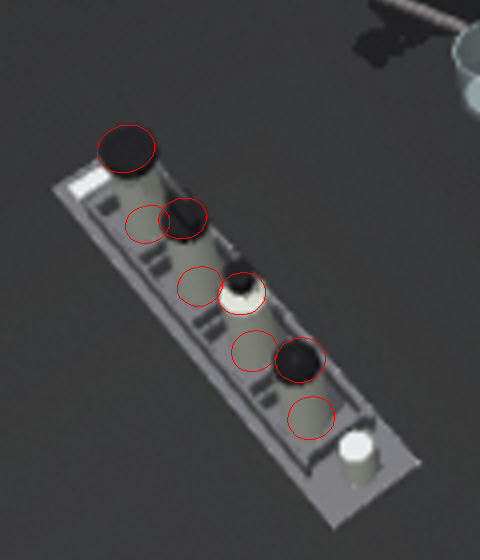

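View pics/s16o.png

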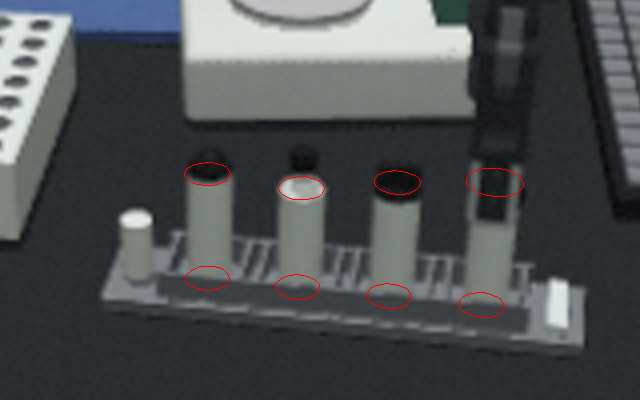

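All four outlines fit within about 1–2 px (2–4 mm), upright and with the feet at floor height. The gripper is open and clear, so I'm handing in.

```bash
python3 - <<'E'
from bench import workorder
print(workorder.hand_in())
E
```

```text
the job is handed in; nothing more can be done
None
```

I moved all four bottles into the tray in their rack order, starting from the post: C, B, D, A. I handed the job in at about 26 s of the 93 s allowed. I gripped each bottle across the row at 40 N, lifted it 120 mm and set it down within about 1 mm of its compartment's floor.

**Last checks:** The final scene and side pictures show every bottle upright in its compartment. Outlines drawn for a bottle standing exactly at each compartment's centre fit within about 1–2 px (2–4 mm). The open gripper had been moved clear of the tray.

**Where the views fell short:**
- **Bottle C:** it sits about 4 mm off centre across the row in the wrist picture, inside the 13 mm allowed.
- **Bottle A:** its top was hidden behind the gripper in the last side picture, so I checked it mainly in the scene view.
- **Plate corners:** the wrist camera and the fitted tray pose disagreed by about 2 mm there, within the calibration's stated accuracy.

No check failed; the hand-in itself gave no verdict.

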